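# Snug down a pressure-pot lid in star order

### The job

The lid of the small pressure pot lies on its rubber gasket with its four knurled hand nuts loose. Snug the nuts down (clockwise) in star order, in rounds: first draw one nut and the one straight opposite it down lightly, then the other two, so that all four are on the lid with the gasket only part squeezed; then go round again until the lid is fully home on the rim, level, and every nut is firm. Take a little at a time so the lid is never pulled visibly crooked, do not overtighten any nut, let go at the end, and leave everything else on the bench where it is.

Things in the scene. Friction and masses are not known exactly. Their poses are not given: they have to be found in the camera images.
- pot: Small bench pressure pot, fixed to the bench: grey round body, 138 mm across, with a flange 188 mm across, 92 mm high. Origin at the centre of its underside on the bench, z up. Four upright studs stand on a circle of radius 74 mm, at 45, 135, 225 and 315 degrees from its x axis; each carries a hand nut.
- pot_rim (a point): Centre of the pot's metal rim, 92 mm above the bench. A black rubber gasket stands 2.5 mm proud of the rim and pushes the lid back with about 30 N for each mm that it is drawn down. Fully home, the lid's underside lies on the metal rim all round and its origin is at this point, or up to 0.5 mm below it under load.
- lid: The pot's bare metal lid: disc 188 mm across, 9 mm thick; a low dome, a brass valve and a face-up gauge stand within 40 mm of its centre, none above the nuts' tops. Origin at the centre of its underside, z up. It starts about 2.3 mm above the rim and can only go down and tip. One nut drawn down alone tips it, about 0.0077 rad for each mm the lid goes down under that nut.
- nut_1: Hand nut (four alike): upright dark steel knurled drum, 38 mm across, 27 mm of height to grip; on the stud at 45 degrees in the pot's frame, opposite nut 3. Origin on its vertical axis, half-way up the drum, 24 mm above its underside: 33 mm above the lid's underside once it bears on the lid.
- nut_2: Hand nut like nut 1, at 135 degrees, opposite nut 4. All nuts screw down as they turn clockwise seen from above, 12 mm a turn (1.9 mm per rad), and stay where they are left. Each starts 0.1 to 0.9 mm above the lid; from there to lid home and nut firm it takes 1.5 to 2.3 rad, so two or more grasps.
- nut_3: Hand nut like nut 1, at 225 degrees, opposite nut 1. Once the lid is on the rim a nut's force on it climbs by about 150 N per mm of travel (14 N per 0.05 rad). Torque while turning: about 0.05 N m free, plus 0.005 N m per N. A loaded nut sticks, so a big fast turn that overshoots can leave less torque, or reversed torque, on the fingers at rest.
- nut_4: Hand nut like nut 1, at 315 degrees, opposite nut 2. Felt at rest after slow steps of 0.05 rad, the nut's torque against the fingers is about 0 (-0.1 to 0.03 N m) until the lid is home, then climbs 0.03 a step: 0.1 is firm (some 75 N), 0.25 is near overtight (150 N). Under 30 N is not firm. Each nut drawn down eases the others a little.
- flux_tub: Bystander: square milky plastic tub with a lid, 77x68x70 mm, behind the pot on the left. Origin at the centre of its underside.
- frit_jar_1: Bystander: round white screw-cap jar, 58 mm across, 58 mm tall, back right. Origin at the centre of its underside.
- frit_jar_2: Bystander: second white screw-cap jar like the first, beside it. Origin at the centre of its underside.
- tweezers: Bystander: steel tweezers lying flat, 155 mm long, front right. Origin under its middle.
- marker: Bystander: black and white marker pen lying flat, 124 mm long, 12 mm thick, front left. Origin under its middle.
- brush: Bystander: thin paint brush with a dark red handle, 140 mm long, 9 mm thick, behind the pot. Origin under its middle.
- shop_key: Bystander: brass key on a ring with a round tag, 98 mm long, 5 mm thick, on the near right side of the pot. Origin under its middle.
- sifter: Bystander: small brass sifter cup (28 mm wide, 19 mm tall) with a twisted wire handle, 103 mm long, close to the right of the pot. Origin under its middle.
- enamel_jar: Bystander: small round screw-lid enamel jar, 34 mm across, 26 mm tall, close to the pot on its near left side. Origin at the centre of its underside.

How it is judged:
By the outcome, as a careful person would: the job done as asked, in the order asked, and still so for the second after the job is handed in, with the robot touching nothing.
It also fails if it takes over 72 s, if anything falls off the work surface, if the arm or the gripper's body presses on something with over 40 N, if the wrist force passes 120 N, or if a joint passes its speed limit or range.

### The arm

A 7-joint arm with a two-finger parallel gripper is mounted at the origin on a cart in front of the work surface, level with it; the furniture and walls round the work are solid. World frame = base frame: x ahead of the robot, y to its left, z up, the work surface at z = 0. Lengths are in mm, angles in rad, forces in N, time in s.
With the tool pointing down it reaches from about 400 to 900 mm from the base axis. Payload 5.5 kg.
Tool frame: the origin (TCP) lies between the finger pads; the fingertips stand 8 mm ahead of it and the grasp point (between the pads) lies 11 mm behind it; x points along the fingers, z is the direction in which the jaws open and shut, and the axes are right-handed (so a half turn about x gives the same grasp; the last joint's range is limited). The gripper opens to 92 mm and grips with 3 to 60 N. Pads are 19 mm wide; open, the fingers measure 130 mm over their backs; the gripper's body (75 mm by 190 mm) begins 47 mm behind the grasp point.
Start: joints at [-0.961, 0.501, -0.427, 1.55, 0.221, 1.138, -0.21], TCP at [220.891, 611.316, 234.729] pointing down, gripper open.
Joint ranges: [-2.88, 2.88], [-0.31, 2.03], [-1.54, 1.56], [0.2, 2.42], [-1.41, 4.55], [0.19, 2.02], [-2.57, 2.57]. Speed limits (rad/s): [2.57, 2.57, 3.14, 3.14, 3.14, 3.14, 3.14].

### API

Orientations are given as a rotation vector (axis times angle).
In Python, from cell import sense, read_camera, close_job gives the robot as it stands.
- The arm moves only by the tool arm_command, never from a script. Its argument "commands" is a list of rows, each a list of 6 numbers: the shift along the tool's x, y, z in mm, then the turn, a rotation vector about the tool's x, y, z in rad. A call has 1 to 20 rows; each row shifts and turns the commanded pose from where the row before left it, along the tool's axes as they then stand; what a row does not reach is not made up. A row lasts 1/12 s, in which the tool goes at most 41.7 mm and 7.16 degrees, less where a joint would pass 70% of its speed; a pose out of reach is approached as far as the arm can. A call with a gripper value outside its range is refused whole. "jaw" is the opening, from -1 (shut) to 1 (fully open), set as the call begins (left out, the last holds). The fingers move at their own pace and stop on an object; "squeeze" is the grip in N (left out, the last holds). Time passes only in rows, so rows that do not move let the fingers close. It gives the time, the measured TCP pose, the force and the opening at its end, in the units of the state.
- sense(): the state, without advancing time (a new reading comes with each control period).
- read_camera(name): name is "scene" or "top" or "wrist"; returns a dict with "image" (480x640x3 uint8, red, green, blue), "z_map" (480x640 float32, mm along the optical axis (not along the pixel's ray), 0 where there is no reading), "mtx" (3x3 intrinsics, pixels), "k1" (the pictures are not rectified: a ray, as slopes to the right and down, at radius r is drawn at 1 + k1 r^2 times it, then the intrinsics apply), "origin" and "rotation" of the camera in the world. Camera axes: x right, y down, z forward; pixel columns grow to the right and rows downward; lengths in mm; the calibration is good to about 2 mm. A picture is of the moment at which its call begins.
- close_job(): hands the job in, once; it reports no verdict.
The state is a dict: "time": time; "qpos": joint angles; "joint_vel": joint speeds; "joint_efforts": joint torques, N m; "tcp_pos": TCP position; "tool_rot": TCP orientation; "contact_force": force on the tool from outside, world axes, zero at the start; "moment": the same for the moment, N m; "grip_width": finger opening in mm.
Only numpy, scipy, OpenCV 4.12 (cv2) and the standard library are available. Lean on these libraries where they do the work, as an engineer would, in place of code of your own. Each camera call takes 0.05 s, during which the arm holds its last target. There are 200 camera calls.

## Working session

There is one attempt and no reset: what is moved stays moved. The work goes in short steps, Python scripts to look and compute and a tool call to move; the robot and the scene stay as the last step left them, time stands still between calls to the robot, and variables do not carry over. Pictures are saved under pics/ and viewed, about 8 in all and at most 12, crops included, and the job is handed in when it is done.

Besides the shell and the picture viewer there is one more tool, called after "Call:" by a JSON object that holds its "op" and its "data", one argument or row to a line. arm_command: Moves the arm, as the interface text tells. Its arguments: {"type":"object","properties":{"commands":{"type":"array"},"jaw":{"type":"number"},"squeeze":{"type":"number"}},"required":["commands"]}

```bash
ls; mkdir -p pics; python3 - <<'E'
from cell import sense, read_camera
import cv2,numpy as np
s=sense()
for k,v in s.items(): print(k,np.round(v,3))
for n in ["top","scene"]:
    c=read_camera(n); cv2.imwrite(f"pics/{n}0.png",c["image"][:,:,::-1]); np.savez(f"{n}0.npz",**c)
    print(n,c["mtx"],c["k1"],c["origin"],c["rotation"])
E
```

```text
pics
time 0.0
qpos [-0.961  0.502 -0.427  1.551  0.221  1.138 -0.21 ]
joint_vel [-0.     0.    -0.    -0.001 -0.001 -0.002  0.001]
joint_efforts [-1.0000e-03 -5.6658e+01 -5.8170e+00 -2.7913e+01 -6.9000e-02  3.0000e-02
  0.0000e+00]
tcp_pos [220.76  610.649 233.686]
tool_rot [-0.951  1.355  0.949]
contact_force [-0.012 -0.087 -0.625]
moment [ 0.005 -0.027  0.016]
grip_width 91.811
top [[495.92780662   0.         315.4487974 ]
 [  0.         495.92780662 235.50013146]
 [  0.           0.           1.        ]] 0.005188849047271356 [ 327.04699301  -26.51711906 1099.26115652] [-2.05451053  2.16251083 -0.24050822]
scene [[585.4526129    0.         316.35078785]
 [  0.         585.4526129  236.83681789]
 [  0.           0.           1.        ]] -0.17343508616330108 [-234.20792577 1023.38061768  829.46799959] [-0.77080437  2.34506085 -1.3496842 ]
```

View pics/top0.png

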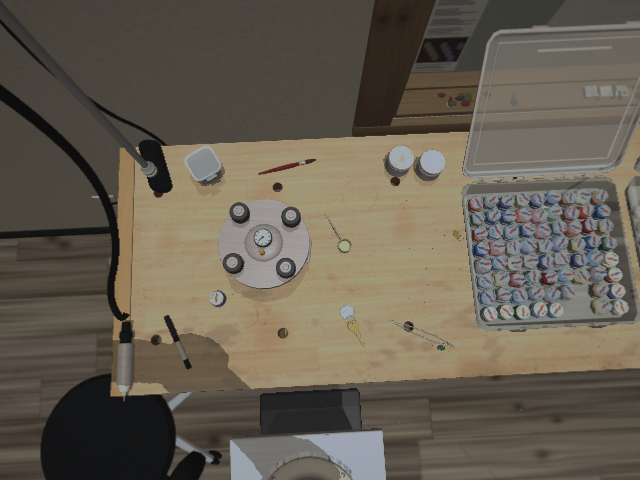

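View pics/scene0.png

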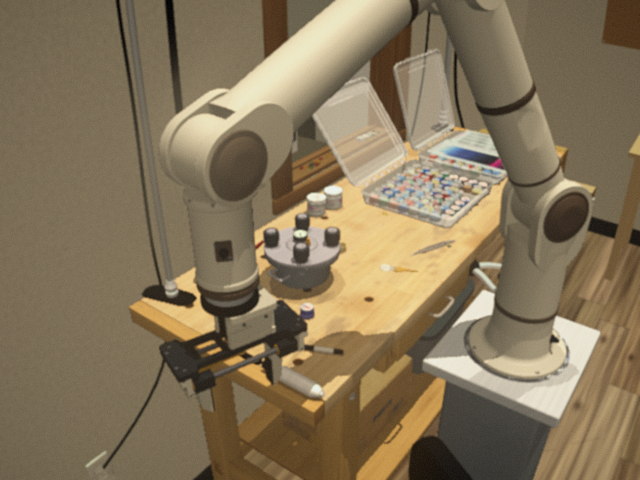

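The top view shows the pot at about (265,243), with nuts at (240,212), (291,216), (286,268) and (233,263). The enamel jar is at (218,298), the sifter at (344,245) and the key at (350,315). The scene view shows the arm parked to the left of the bench with the gripper open. Next I'll localise the pot and nuts from depth.

```bash
cat > h.py <<'E'
import numpy as np, cv2
from scipy.spatial.transform import Rotation as R
def load(n): return dict(np.load(n))
def cloud(c):
    z=c["z_map"]; K=c["mtx"]; k=float(c["k1"])
    v,u=np.mgrid[:480,:640].astype(float)
    p=cv2.undistortPoints(np.stack([u,v],-1).reshape(-1,1,2),K,np.array([k,0,0,0.])).reshape(480,640,2)
    P=np.dstack([p*z[...,None],z]).reshape(-1,3)
    M=c["rotation"]; M=R.from_rotvec(M).as_matrix() if np.size(M)==3 else M
    W=(P@M.T+c["origin"]).reshape(480,640,3); W[z==0]=np.nan
    return W
E
python3 - <<'E'
from h import *
from scipy.optimize import least_squares
for n in ["top0","scene0"]:
    c=load(n+".npz"); W=cloud(c)
    Z=W[...,2]; 
    if n=="top0":
        print("bench z",np.nanmedian(Z[300:330,240:330]))
        m=(Z>125)&(Z<160); m[:180]=0;m[300:]=0;m[:,:200]=0;m[:,330:]=0
        k,l,st,ce=cv2.connectedComponentsWithStats(m.astype(np.uint8))
        C=[]
        for i in range(1,k):
            if st[i,4]<30: continue
            p=W[l==i]; (cx,cy),r=cv2.minEnclosingCircle(p[:,:2].astype(np.float32))
            print(i,st[i,4],ce[i].round(1),p.mean(0).round(1),np.median(p,0).round(1),"enc",round(cx,1),round(cy,1),round(r,1))
        m=(Z>80)&(Z<125); m[:180]=0;m[310:]=0;m[:,:200]=0;m[:,330:]=0
        p=W[m]; (cx,cy),r=cv2.minEnclosingCircle(p[:,:2].astype(np.float32)); print("lid",cx,cy,r,np.nanmedian(p[:,2]))
    else:
        m=(Z>125)&(Z<160)&(W[...,0]>300)&(W[...,0]<700)&(abs(W[...,1]-100)<200)
        k,l,st,ce=cv2.connectedComponentsWithStats(m.astype(np.uint8))
        for i in range(1,k):
            if st[i,4]<20: continue
            p=W[l==i]; print(n,i,st[i,4],ce[i].round(1),p.mean(0).round(1),p[:,2].max().round(1))
from cell import sense
s=sense(); print(R.from_rotvec(s["tool_rot"]).as_matrix().round(3))
E
```

```text
bench z 0.971787521434635
1 310 [239.  211.8] [596.2 110.3 141.6] [595.7 110.1 142.5] enc 598.1 111.0 19.7
2 308 [290.6 216.1] [582.    7.6 142. ] [581.4   7.5 142.9] enc 583.8 8.0 19.5
3 261 [262.4 237.4] [543.6  65.9 132.1] [543.6  66.2 132.2] enc 544.4 65.9 18.5
5 322 [232.6 262.8] [493.5 124.5 142.5] [493.  124.3 143.3] enc 494.8 125.5 19.3
6 313 [285.4 267.4] [479.1  21.9 142.5] [479.2  22.1 143.2] enc 480.5 22.2 19.4
lid 539.5878295898438 66.9954833984375 94.03689575195312 104.56335745053991
scene0 1 162 [302.1 218.6] [578.5  12.4 137. ] 145.6
scene0 2 179 [270.7 233.4] [593.6 115.6 137.2] 145.5
scene0 3 180 [332.2 232.6] [475.5  26.7 137.1] 145.8
scene0 4 120 [300.7 234.3] [540.3  66.9 129.6] 133.8
scene0 5 204 [300.9 248.8] [490.  130.  137.4] 145.9
[[-0.001 -0.94   0.34 ]
 [-0.002  0.34   0.94 ]
 [-1.     0.    -0.002]]
```

```bash
python3 - <<'E'
from h import *
W=cloud(load("top0.npz")); Z=W[...,2]
m=(Z>60)&(W[...,1]>180)&(W[...,0]<900)
img=load("top0.npz")["image"]
p=W[m]
for x0 in range(0,900,100):
    q=p[(p[:,0]>=x0)&(p[:,0]<x0+100)]
    for y0 in range(180,700,60):
        r=q[(q[:,1]>=y0)&(q[:,1]<y0+60)]
        if len(r)>2: print(x0,y0,len(r),r[:,2].min().round(),r[:,2].max().round())
for u,v in [(155,165),(125,370),(122,320),(115,230),(60,130),(30,100),(60,50)]: print(u,v,W[v,u].round())
# height map of lid near nuts
C=np.array([539,66.5])
d=np.hypot(W[...,0]-C[0],W[...,1]-C[1])
for a in range(0,95,5):
    s=(d>=a)&(d<a+5); print(a,np.nanmedian(Z[s]).round(1),np.nanmax(Z[s]).round(1),end=' | ')
E
```

```text
400 360 165 60.0 98.0
500 300 476 113.0 273.0
500 360 129 88.0 140.0
600 180 63 63.0 74.0
600 300 1598 243.0 588.0
700 180 668 64.0 75.0
700 300 2574 60.0 592.0
800 180 4525 60.0 486.0
800 240 4632 60.0 488.0
800 300 4639 61.0 492.0
800 360 2410 60.0 493.0
800 420 3000 60.0 436.0
800 480 1185 61.0 338.0
800 540 645 61.0 218.0
800 600 229 60.0 145.0
155 165 [750. 317.  24.]
125 370 [299. 368.  32.]
122 320 [402. 380.  25.]
115 230 [563. 342. 175.]
60 130 [818. 507.  85.]
30 100 [818. 498. 219.]
60 50 [821. 364. 371.]
0 131.9 133.6 | 5 132.7 135.9 | 10 131.3 136.0 | 15 129.1 136.8 | 20 113.8 135.7 | 25 112.4 133.9 | 30 109.9 116.7 | 35 106.7 112.9 | 40 104.3 109.2 | 45 104.1 109.4 | 50 104.0 132.0 | 55 105.2 146.6 | 60 105.4 148.8 | 65 105.2 147.5 | 70 105.7 149.8 | 75 105.3 148.6 | 80 104.9 148.0 | 85 104.2 149.3 | 90 102.2 145.6 |
```

Call:
{"op": "arm_command", "data": {
  "commands": [
    [0,-22.2,-23.3,0,0,0],
    [0,-22.2,-23.3,0,0,0],
    [0,-22.2,-23.3,0,0,0],
    [0,-22.2,-23.3,0,0,0],
    [0,-22.2,-23.3,0,0,0],
    [0,-22.2,-23.3,0,0,0],
    [0,-22.2,-23.3,0,0,0],
    [0,-22.2,-23.3,0,0,0],
    [0,-22.2,-23.3,0,0,0],
    [0,-22.2,-23.3,0,0,0],
    [0,-22.2,-23.3,0,0,0],
    [0,-22.2,-23.3,0,0,0],
    [0,-22.2,-23.3,0,0,0],
    [0,-22.2,-23.3,0,0,0],
    [0,-22.2,-23.3,0,0,0],
    [0,-22.2,-23.3,0,0,0],
    [0,-22.2,-23.3,0,0,0],
    [0,-22.2,-23.3,0,0,0],
    [0,-22.2,-23.3,0,0,0],
    [0,-22.2,-23.3,0,0,0]
  ],
  "jaw": 0.4
}}

```text
time: 1.77
tcp_pos: [480.2, 20.6, 234.6]
tool_rot: [-0.95, 1.354, 0.95]
contact_force: [1.3, 0.6, 0.1]
grip_width: 64.3
```

```bash
cat > st.py <<'E'
from h import *
from cell import sense
s=sense(); 
def show():
    M=R.from_rotvec(s["tool_rot"]).as_matrix()
    print("t",round(s["time"],2),"tcp",np.round(s["tcp_pos"],2),"q",np.round(s["qpos"],2),"F",np.round(s["contact_force"],1),"M",np.round(s["moment"],3),"w",round(float(s["grip_width"]),1))
    print("yaw z",round(float(np.degrees(np.arctan2(M[1,2],M[0,2]))),2),"xaxis",M[:,0].round(4))
    return M
def to(x,y,z=None):
    d=np.array([x,y,s["tcp_pos"][2] if z is None else z])-s["tcp_pos"]; print("tool shift",(R.from_rotvec(s["tool_rot"]).as_matrix().T@d).round(2))
E
python3 - <<'E'
from st import *
show(); to(480,22,159)
E
```

```text
t 1.77 tcp [480.17  20.58 234.56] q [-0.03  0.17 -0.07  1.97  0.01  1.    1.11] F [1.3 0.6 0.1] M [ 0.01  -0.067 -0.025] w 64.3
yaw z 70.14 xaxis [-4.e-04 -1.e-04 -1.e+00]
tool shift [75.56  0.62  1.3 ]
```

```bash
python3 - <<'E'
from h import *
from cell import read_camera
c=read_camera("wrist"); np.savez("w0.npz",**c); cv2.imwrite("pics/w0.png",c["image"][:,:,::-1])
W=cloud(c);Z=W[...,2]
print(c["origin"],np.nanmin(Z))
m=(Z>136)&(Z<150)
k,l,st,ce=cv2.connectedComponentsWithStats(m.astype(np.uint8))
for i in range(1,k):
    if st[i,4]<200: continue
    p=W[l==i]; (cx,cy),r=cv2.minEnclosingCircle(p[:,:2].astype(np.float32)); print(st[i],p.mean(0).round(1),np.median(p[:,2]).round(1),"enc",round(cx,1),round(cy,1),round(r,1))
E
```

```text
[415.54211541  42.83791193 383.56802561] -867.8803398220338
[ 449  176   61   60 2740] [494.7 123.5 141.5] 141.7 enc 496.4 124.4 19.8
[ 291  210   58   57 2514] [480.2  21.1 141.3] 141.4 enc 481.5 20.7 19.5
[ 323  350   54   31 1339] [577.5   8.5 140.8] 141.1 enc 585.0 6.6 19.8
```

View pics/w0.png

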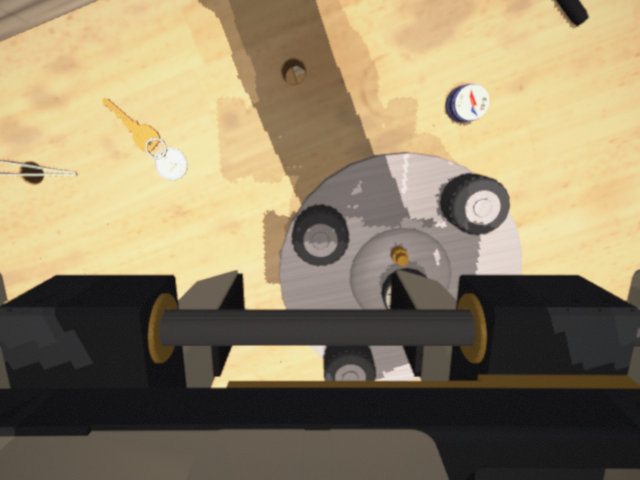

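Wrist view: nut D is at (320,235), nut C at (475,205), and the gauge is between the fingers. Positions agree with the top camera to about 1 mm. I'll descend on nut D.

Call:
{"op": "arm_command", "data": {
  "commands": [
    [29,0.2,1,0,0,0],
    [29,0,0,0,0,0],
    [29,0,0,0,0,0],
    [28,0,0,0,0,0],
    [0,0,0,0,0,0]
  ]
}}

```text
time: 2.23
tcp_pos: [475.7, 23.0, 114.9]
tool_rot: [-0.947, 1.362, 0.956]
contact_force: [-2.0, 0.2, 0.1]
grip_width: 64.6
```

Call:
{"op": "arm_command", "data": {
  "commands": [
    [0,0,0,0,0,0],
    [0,0,0,0,0,0],
    [0,0,0,0,0,0],
    [0,0,0,0,0,0],
    [0,0,0,0,0,0]
  ],
  "jaw": -1,
  "squeeze": 50
}}

```text
time: 2.65
tcp_pos: [481.2, 22.4, 121.3]
tool_rot: [-0.951, 1.352, 0.948]
contact_force: [-1.4, -2.1, 6.7]
grip_width: 37.2
```

```bash
python3 -c "
from st import *
show()"
```

```text
t 2.65 tcp [481.24  22.42 121.32] q [-0.04  0.33 -0.07  2.07  0.04  0.74  1.09] F [-1.4 -2.1  6.7] M [-0.479  0.131  0.075] w 37.2
yaw z 70.11 xaxis [ 2.5e-03 -8.0e-04 -1.0e+00]
```

Call:
{"op": "arm_command", "data": {
  "commands": [
    [0.2,0,0,0.1,0,0],
    [0.2,0,0,0.1,0,0],
    [0.2,0,0,0.1,0,0],
    [0.2,0,0,0.1,0,0]
  ]
}}

```text
time: 2.98
tcp_pos: [481.1, 22.3, 120.5]
tool_rot: [-0.641, 1.473, 0.638]
contact_force: [-1.5, -2.7, 6.0]
grip_width: 37.2
```

```bash
python3 -c "
from st import *
show()"
```

```text
t 2.98 tcp [481.15  22.33 120.52] q [-0.11  0.33  0.01  2.08 -0.01  0.73  0.72] F [-1.5 -2.7  6. ] M [-0.771  0.416  0.032] w 37.2
yaw z 46.91 xaxis [ 2.2e-03 -7.0e-04 -1.0e+00]
```

Call:
{"op": "arm_command", "data": {
  "commands": [
    [0.2,0,0,0.1,0,0],
    [0.2,0,0,0.1,0,0],
    [0.2,0,0,0.1,0,0],
    [0,0,0,0,0,0],
    [0,0,0,0,0,0]
  ]
}}

```text
time: 3.4
tcp_pos: [481.1, 22.2, 120.0]
tool_rot: [-0.41, 1.53, 0.409]
contact_force: [-1.4, -2.6, 8.1]
grip_width: 37.3
```

```bash
python3 -c "
from st import *
show()"
```

```text
t 3.4 tcp [481.06  22.22 119.96] q [-0.17  0.33  0.08  2.08 -0.04  0.73  0.45] F [-1.4 -2.6  8.1] M [-0.901  0.557 -0.101] w 37.3
yaw z 29.94 xaxis [ 2.e-03 -7.e-04 -1.e+00]
```

Call:
{"op": "arm_command", "data": {
  "commands": [
    [0,0,0,0,0,0],
    [0,0,0,0,0,0],
    [-18,0,0,0,0,0],
    [-18,0,0,0,0,0],
    [0,3.8,29.5,0,0,0],
    [0,3.8,29.5,0,0,0],
    [0,3.8,29.5,0,0,0],
    [0,3.8,29.6,0,0,0],
    [0,3.7,29.6,0,0,0],
    [0,0,0,0,0,0],
    [12,0,0,0,0,0],
    [12,0,0,0,0,0],
    [10.6,0,0,0,0,0],
    [0,0,0,0,0,0]
  ],
  "jaw": 0.3
}}

```text
time: 4.57
tcp_pos: [595.4, 111.8, 116.2]
tool_rot: [-0.41, 1.538, 0.41]
contact_force: [-0.5, 0.2, -0.6]
grip_width: 59.9
```

Call:
{"op": "arm_command", "data": {
  "commands": [
    [0,0,0,0,0,0],
    [0,0,0,0,0,0],
    [0,0,0,0,0,0],
    [0,0,0,0,0,0],
    [0,0,0,0,0,0]
  ],
  "jaw": -1
}}

```text
time: 4.98
tcp_pos: [598.3, 112.9, 120.3]
tool_rot: [-0.411, 1.532, 0.41]
contact_force: [-2.5, -1.4, 3.3]
grip_width: 37.2
```

```bash
python3 -c "
from st import *
show()"
```

```text
t 4.98 tcp [598.34 112.89 120.29] q [-0.27  0.52  0.05  1.76 -0.03  0.86  0.32] F [-2.5 -1.4  3.3] M [-0.475  0.704  0.034] w 37.2
yaw z 30.0 xaxis [-5.e-04 -5.e-04 -1.e+00]
```

Call:
{"op": "arm_command", "data": {
  "commands": [
    [0.2,0,0,0.1,0,0],
    [0.2,0,0,0.1,0,0],
    [0.2,0,0,0.1,0,0],
    [0.2,0,0,0.1,0,0],
    [0.2,0,0,0.1,0,0],
    [0.2,0,0,0.1,0,0],
    [0.2,0,0,0.1,0,0],
    [0,0,0,0,0,0],
    [0,0,0,0,0,0]
  ]
}}

```text
time: 5.73
tcp_pos: [599.2, 113.0, 119.0]
tool_rot: [0.136, 1.565, -0.137]
contact_force: [-0.3, -2.2, 4.6]
grip_width: 37.0
```

```bash
python3 -c "
from st import *
show();to(584.7,8.1);to(495.3,125.9)"
```

```text
t 5.73 tcp [599.24 113.   118.99] q [-0.4   0.53  0.22  1.77 -0.14  0.85 -0.29] F [-0.3 -2.2  4.6] M [-0.506  0.427 -0.122] w 37.0
yaw z -9.95 xaxis [ 1.2e-03 -4.0e-04 -1.0e+00]
tool shift [ 2.0000e-02 -1.0584e+02  3.8000e+00]
tool shift [  -0.13   -5.25 -104.61]
```

Call:
{"op": "arm_command", "data": {
  "commands": [
    [0,0,0,0,0,0],
    [0,0,0,0,0,0],
    [-18,0,0,0,0,0],
    [-18,0,0,0,0,0],
    [0,-26,1,0,0,0],
    [0,-26,1,0,0,0],
    [0,-26,1,0,0,0],
    [0,-26,1,0,0,0],
    [0,0,0,0,0,0],
    [12,0,0,0,0,0],
    [12,0,0,0,0,0],
    [10.6,0,0,0,0,0],
    [0,0,0,0,0,0]
  ],
  "jaw": 0.3
}}

```text
time: 6.82
tcp_pos: [582.0, 12.1, 116.0]
tool_rot: [0.136, 1.572, -0.136]
contact_force: [-0.5, 0.7, 0.2]
grip_width: 59.6
```

Call:
{"op": "arm_command", "data": {
  "commands": [
    [0,0,0,0,0,0],
    [0,0,0,0,0,0],
    [0,0,0,0,0,0],
    [0,0,0,0,0,0],
    [0,0,0,0,0,0]
  ],
  "jaw": -1
}}

```text
time: 7.23
tcp_pos: [585.0, 10.6, 120.2]
tool_rot: [0.138, 1.565, -0.138]
contact_force: [1.4, -0.0, -0.2]
grip_width: 37.5
```

```bash
python3 -c "
from st import *
show()"
```

```text
t 7.23 tcp [585.02  10.59 120.18] q [-0.25  0.5   0.24  1.83 -0.15  0.83 -0.11] F [ 1.4 -0.  -0.2] M [ 0.044 -0.026  0.074] w 37.5
yaw z -10.07 xaxis [ 1.4e-03  2.0e-04 -1.0e+00]
```

Call:
{"op": "arm_command", "data": {
  "commands": [
    [0.2,0,0,0.1,0,0],
    [0.2,0,0,0.1,0,0],
    [0.2,0,0,0.1,0,0],
    [0.2,0,0,0.1,0,0],
    [0.2,0,0,0.1,0,0],
    [0.2,0,0,0.1,0,0],
    [0.2,0,0,0.1,0,0],
    [0,0,0,0,0,0],
    [0,0,0,0,0,0]
  ]
}}

```text
time: 7.98
tcp_pos: [586.5, 9.6, 118.9]
tool_rot: [0.685, 1.456, -0.684]
contact_force: [5.7, -1.2, -4.3]
grip_width: 37.1
```

```bash
python3 -c "
from st import *
show();to(495.1,126.4)"
```

```text
t 7.98 tcp [586.52   9.65 118.88] q [-0.38  0.52  0.41  1.84 -0.27  0.84 -0.72] F [ 5.7 -1.2 -4.3] M [-0.271 -0.865 -0.007] w 37.1
yaw z -50.24 xaxis [ 0.0044 -0.0011 -1.    ]
tool shift [  -0.54    4.39 -148.22]
```

Call:
{"op": "arm_command", "data": {
  "commands": [
    [0,0,0,0,0,0],
    [0,0,0,0,0,0],
    [-18,0,0,0,0,0],
    [-18,0,0,0,0,0],
    [0,1,-29.6,0,0,0],
    [0,1,-29.6,0,0,0],
    [0,1,-29.6,0,0,0],
    [0,1,-29.6,0,0,0],
    [0,1,-29.6,0,0,0],
    [0,0,0,0,0,0],
    [12,0,0,0,0,0],
    [12,0,0,0,0,0],
    [10.6,0,0,0,0,0],
    [0,0,0,0,0,0]
  ],
  "jaw": 0.3
}}

```text
time: 9.15
tcp_pos: [491.9, 126.7, 118.0]
tool_rot: [0.682, 1.463, -0.686]
contact_force: [-0.3, 0.0, -0.2]
grip_width: 59.8
```

Call:
{"op": "arm_command", "data": {
  "commands": [
    [0,0,0,0,0,0],
    [0,0,0,0,0,0],
    [0,0,0,0,0,0],
    [0,0,0,0,0,0],
    [0,0,0,0,0,0]
  ],
  "jaw": -1
}}

```text
time: 9.57
tcp_pos: [495.0, 126.0, 120.3]
tool_rot: [0.685, 1.457, -0.684]
contact_force: [4.5, -4.3, -3.1]
grip_width: 37.6
```

```bash
python3 -c "
from st import *
show()"
```

```text
t 9.57 tcp [495.04 125.98 120.3 ] q [-0.63  0.4   0.39  2.02 -0.21  0.76 -0.99] F [ 4.5 -4.3 -3.1] M [-0.712 -0.532  0.073] w 37.6
yaw z -50.25 xaxis [ 2.9e-03 -8.0e-04 -1.0e+00]
```

Call:
{"op": "arm_command", "data": {
  "commands": [
    [0.2,0,0,0.1,0,0],
    [0.2,0,0,0.1,0,0],
    [0.2,0,0,0.1,0,0],
    [0.2,0,0,0.1,0,0],
    [0.2,0,0,0.1,0,0],
    [0.2,0,0,0.1,0,0],
    [0.2,0,0,0.1,0,0],
    [0,0,0,0,0,0],
    [0,0,0,0,0,0]
  ]
}}

```text
time: 10.32
tcp_pos: [494.9, 126.2, 119.0]
tool_rot: [1.213, 1.205, -1.21]
contact_force: [3.4, -4.2, 0.2]
grip_width: 36.7
```

```bash
python3 -c "
from st import *
show();to(481.1,22.3)"
```

```text
t 10.32 tcp [494.92 126.18 118.95] q [-0.76  0.42  0.56  2.02 -0.31  0.77 -1.59] F [ 3.4 -4.2  0.2] M [-0.906 -0.52  -0.054] w 36.7
yaw z -90.22 xaxis [ 2.7e-03 -9.0e-04 -1.0e+00]
tool shift [ 6.0000e-02 -1.3420e+01  1.0393e+02]
```

Call:
{"op": "arm_command", "data": {
  "commands": [
    [0,0,0,0,0,0],
    [0,0,0,0,0,0],
    [-18,0,0,0,0,0],
    [-18,0,0,0,0,0],
    [0,0,0,-0.12,0,0],
    [0,0,0,-0.12,0,0],
    [0,0,0,-0.12,0,0],
    [0,0,0,-0.12,0,0],
    [0,0,0,-0.12,0,0],
    [0,0,0,-0.12,0,0],
    [0,0,0,-0.12,0,0],
    [0,0,0,-0.12,0,0],
    [0,0,0,-0.12,0,0],
    [0,0,0,-0.12,0,0],
    [0,0,0,-0.12,0,0],
    [0,0,0,-0.12,0,0],
    [0,0,0,-0.12,0,0],
    [0,0,0,-0.12,0,0],
    [0,0,0,-0.12,0,0],
    [0,0,0,-0.12,0,0]
  ],
  "jaw": 0.3
}}

```text
time: 11.98
tcp_pos: [492.8, 127.9, 154.4]
tool_rot: [-0.276, 1.554, 0.277]
contact_force: [-0.6, -0.9, -0.5]
grip_width: 60.1
```

Call:
{"op": "arm_command", "data": {
  "commands": [
    [0,0,0,-0.12,0,0],
    [0,0,0,-0.12,0,0],
    [0,0,0,-0.12,0,0],
    [0,0,0,-0.12,0,0],
    [0,-15.1,-21.4,0,0,0],
    [0,-15.1,-21.4,0,0,0],
    [0,-15.1,-21.4,0,0,0],
    [0,-15.2,-21.4,0,0,0],
    [0,0,0,0,0,0],
    [0,0,0,0,0,0]
  ]
}}

```text
time: 12.82
tcp_pos: [479.2, 22.2, 154.4]
tool_rot: [-0.642, 1.474, 0.643]
contact_force: [0.3, 0.8, -0.1]
grip_width: 59.7
```

```bash
python3 - <<'E'
from st import *
show();to(481.1,22.3)
from cell import read_camera
c=read_camera("scene"); cv2.imwrite("pics/s1.png",c["image"][120:340,180:480,::-1].repeat(2,0).repeat(2,1))
E
```

```text
t 12.82 tcp [479.19  22.23 154.45] q [-0.22  0.27  0.14  2.06 -0.05  0.81  0.77] F [ 0.3  0.8 -0.1] M [-0.016  0.008  0.019] w 59.7
yaw z 47.12 xaxis [-6.e-04  2.e-04 -1.e+00]
tool shift [-0.   -1.35  1.35]
```

View pics/s1.png

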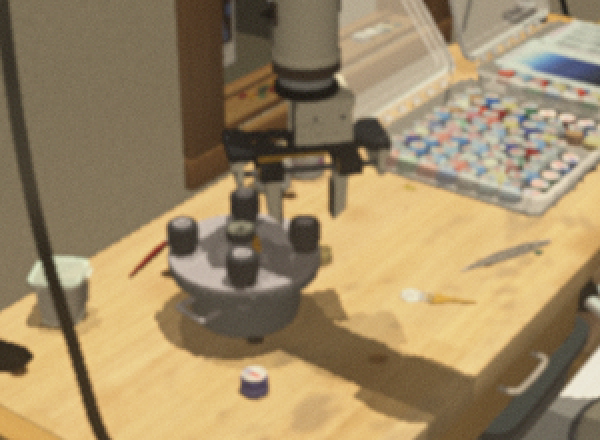

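The scene crop shows the gripper above nut D at (300,200), with the bystanders unmoved. Starting round 2.

Call:
{"op": "arm_command", "data": {
  "commands": [
    [12,-1,1,0,0,0],
    [12,0,0,0,0,0],
    [12,0,0,0,0,0],
    [0,0,0,0,0,0]
  ]
}}

```text
time: 13.2
tcp_pos: [479.6, 25.2, 116.5]
tool_rot: [-0.645, 1.476, 0.648]
contact_force: [-0.0, 0.4, 0.1]
grip_width: 60.0
```

Call:
{"op": "arm_command", "data": {
  "commands": [
    [0,0,0,0,0,0],
    [0,0,0,0,0,0],
    [0,0,0,0,0,0],
    [0,0,0,0,0,0],
    [0,0,0,0,0,0]
  ],
  "jaw": -1
}}

```text
time: 13.62
tcp_pos: [480.7, 22.7, 118.9]
tool_rot: [-0.644, 1.474, 0.644]
contact_force: [-3.1, -1.6, 6.0]
grip_width: 37.4
```

```bash
python3 -c "
from st import *
show()"
```

```text
t 13.62 tcp [480.71  22.75 118.91] q [-0.22  0.33  0.13  2.08 -0.07  0.73  0.78] F [-3.1 -1.6  6. ] M [-0.733  0.896  0.085] w 37.4
yaw z 47.21 xaxis [-8.e-04 -6.e-04 -1.e+00]
```

Call:
{"op": "arm_command", "data": {
  "commands": [
    [0.2,0,0,0.09,0,0],
    [0.2,0,0,0.09,0,0],
    [0.2,0,0,0.09,0,0],
    [0.2,0,0,0.09,0,0],
    [0.1,0,0,0.09,0,0],
    [0,0,0,0,0,0],
    [0,0,0,0,0,0]
  ]
}}

```text
time: 14.2
tcp_pos: [480.8, 22.8, 118.1]
tool_rot: [-0.293, 1.552, 0.292]
contact_force: [-3.2, -2.3, 6.4]
grip_width: 37.2
```

```bash
python3 -c "
from st import *
show();to(599.2,113)"
```

```text
t 14.2 tcp [480.78  22.77 118.06] q [-0.3   0.34  0.23  2.08 -0.11  0.73  0.38] F [-3.2 -2.3  6.4] M [-0.636  0.887 -0.196] w 37.2
yaw z 21.35 xaxis [-6.e-04 -3.e-04 -1.e+00]
tool shift [-1.0000e-01  4.0920e+01  1.4314e+02]
```

Call:
{"op": "arm_command", "data": {
  "commands": [
    [0,0,0,0,0,0],
    [0,0,0,0,0,0],
    [-18,0,0,0,0,0],
    [-18,0,0,0,0,0],
    [0,8.2,28.6,0,0,0],
    [0,8.2,28.6,0,0,0],
    [0,8.2,28.6,0,0,0],
    [0,8.2,28.6,0,0,0],
    [0,8.2,28.6,0,0,0],
    [0,0,0,0,0,0],
    [12,0,0,0,0,0],
    [12,0,0,0,0,0],
    [12,0,0,0,0,0],
    [0,0,0,0,0,0]
  ],
  "jaw": 0.3
}}

```text
time: 15.37
tcp_pos: [596.2, 112.3, 113.7]
tool_rot: [-0.293, 1.557, 0.292]
contact_force: [-0.1, 1.0, -1.0]
grip_width: 59.7
```

Call:
{"op": "arm_command", "data": {
  "commands": [
    [0,0,0,0,0,0],
    [0,0,0,0,0,0],
    [0,0,0,0,0,0],
    [0,0,0,0,0,0],
    [0,0,0,0,0,0]
  ],
  "jaw": -1
}}

```text
time: 15.78
tcp_pos: [598.4, 113.1, 117.9]
tool_rot: [-0.293, 1.553, 0.293]
contact_force: [-4.3, -1.4, 4.9]
grip_width: 37.0
```

Call:
{"op": "arm_command", "data": {
  "commands": [
    [0.2,0,0,0.09,0,0],
    [0.2,0,0,0.09,0,0],
    [0.2,0,0,0.09,0,0],
    [0.2,0,0,0.09,0,0],
    [0.1,0,0,0.09,0,0],
    [0,0,0,0,0,0],
    [0,0,0,0,0,0]
  ]
}}

```text
time: 16.37
tcp_pos: [599.1, 113.2, 117.1]
tool_rot: [0.058, 1.57, -0.059]
contact_force: [-3.4, -2.4, 5.9]
grip_width: 37.0
```

```bash
python3 -c "
from st import *
show();to(586.1,9.3)"
```

```text
t 16.37 tcp [599.12 113.23 117.06] q [-0.46  0.55  0.31  1.77 -0.21  0.86 -0.13] F [-3.4 -2.4  5.9] M [-0.534  1.047 -0.161] w 37.0
yaw z -4.25 xaxis [-3.e-04 -5.e-04 -1.e+00]
tool shift [ 5.0000e-02 -1.0461e+02 -5.2900e+00]
```

Call:
{"op": "arm_command", "data": {
  "commands": [
    [0,0,0,0,0,0],
    [0,0,0,0,0,0],
    [-18,0,0,0,0,0],
    [-18,0,0,0,0,0],
    [0,-26.1,-1.3,0,0,0],
    [0,-26.1,-1.3,0,0,0],
    [0,-26.1,-1.3,0,0,0],
    [0,-26.1,-1.3,0,0,0],
    [0,0,0,0,0,0],
    [12,0,0,0,0,0],
    [12,0,0,0,0,0],
    [10.2,0,0,0,0,0],
    [0,0,0,0,0,0]
  ],
  "jaw": 0.3
}}

```text
time: 17.45
tcp_pos: [583.9, 11.9, 114.7]
tool_rot: [0.058, 1.575, -0.057]
contact_force: [-0.5, -0.1, -0.1]
grip_width: 59.5
```

Call:
{"op": "arm_command", "data": {
  "commands": [
    [0,0,0,0,0,0],
    [0,0,0,0,0,0],
    [0,0,0,0,0,0],
    [0,0,0,0,0,0],
    [0,0,0,0,0,0]
  ],
  "jaw": -1
}}

```text
time: 17.87
tcp_pos: [584.7, 10.6, 118.5]
tool_rot: [0.06, 1.573, -0.059]
contact_force: [-4.9, 1.2, 3.9]
grip_width: 36.9
```

Call:
{"op": "arm_command", "data": {
  "commands": [
    [0.2,0,0,0.09,0,0],
    [0.2,0,0,0.09,0,0],
    [0.2,0,0,0.09,0,0],
    [0.2,0,0,0.09,0,0],
    [0.1,0,0,0.09,0,0],
    [0,0,0,0,0,0],
    [0,0,0,0,0,0]
  ]
}}

```text
time: 18.45
tcp_pos: [585.8, 10.2, 117.6]
tool_rot: [0.41, 1.532, -0.41]
contact_force: [-2.4, 1.2, 3.2]
grip_width: 37.3
```

```bash
python3 -c "
from st import *
show();to(494.7,126.2)"
```

```text
t 18.45 tcp [585.83  10.22 117.65] q [-0.4   0.53  0.44  1.83 -0.29  0.84 -0.34] F [-2.4  1.2  3.2] M [ 0.142  1.041 -0.021] w 37.3
yaw z -29.99 xaxis [-6.e-04  1.e-04 -1.e+00]
tool shift [ 7.0000e-02  5.4910e+01 -1.3689e+02]
```

Call:
{"op": "arm_command", "data": {
  "commands": [
    [0,0,0,0,0,0],
    [0,0,0,0,0,0],
    [-18,0,0,0,0,0],
    [-18,0,0,0,0,0],
    [0,11,-27.4,0,0,0],
    [0,11,-27.4,0,0,0],
    [0,11,-27.4,0,0,0],
    [0,11,-27.4,0,0,0],
    [0,11,-27.3,0,0,0],
    [0,0,0,0,0,0],
    [12,0,0,0,0,0],
    [12,0,0,0,0,0],
    [11,0,0,0,0,0],
    [0,0,0,0,0,0]
  ],
  "jaw": 0.3
}}

```text
time: 19.62
tcp_pos: [494.6, 125.8, 116.7]
tool_rot: [0.411, 1.533, -0.413]
contact_force: [-0.5, 0.9, 0.3]
grip_width: 59.7
```

Call:
{"op": "arm_command", "data": {
  "commands": [
    [0,0,0,0,0,0],
    [0,0,0,0,0,0],
    [0,0,0,0,0,0],
    [0,0,0,0,0,0],
    [0,0,0,0,0,0]
  ],
  "jaw": -1
}}

```text
time: 20.03
tcp_pos: [495.6, 126.6, 118.9]
tool_rot: [0.413, 1.531, -0.412]
contact_force: [-0.4, 0.3, 2.8]
grip_width: 37.2
```

Call:
{"op": "arm_command", "data": {
  "commands": [
    [0.2,0,0,0.09,0,0],
    [0.2,0,0,0.09,0,0],
    [0.2,0,0,0.09,0,0],
    [0.2,0,0,0.09,0,0],
    [0.1,0,0,0.09,0,0],
    [0,0,0,0,0,0],
    [0,0,0,0,0,0]
  ]
}}

```text
time: 20.62
tcp_pos: [495.7, 126.4, 118.0]
tool_rot: [0.759, 1.434, -0.758]
contact_force: [-1.8, -0.6, 5.5]
grip_width: 37.0
```

```bash
python3 -c "
from st import *
show();to(481,22.5)"
```

```text
t 20.62 tcp [495.7  126.4  118.04] q [-0.74  0.42  0.53  2.02 -0.3   0.77 -1.  ] F [-1.8 -0.6  5.5] M [-0.184  0.501  0.009] w 37.0
yaw z -55.77 xaxis [ 6.e-04  2.e-04 -1.e+00]
tool shift [-3.000e-02 -7.060e+01  7.763e+01]
```

Call:
{"op": "arm_command", "data": {
  "commands": [
    [0,0,0,0,0,0],
    [0,0,0,0,0,0],
    [-18,0,0,0,0,0],
    [-18,0,0,0,0,0],
    [0,-17.6,19.4,0,0,0],
    [0,-17.6,19.4,0,0,0],
    [0,-17.6,19.4,0,0,0],
    [0,-17.6,19.4,0,0,0],
    [0,0,0,0,0,0],
    [12,0,0,0,0,0],
    [12,0,0,0,0,0],
    [12,0,0,0,0,0],
    [0,0,0,0,0,0]
  ],
  "jaw": 0.3
}}

```text
time: 21.7
tcp_pos: [479.0, 22.8, 115.6]
tool_rot: [0.758, 1.437, -0.762]
contact_force: [-0.0, -0.5, -0.2]
grip_width: 59.8
```

Call:
{"op": "arm_command", "data": {
  "commands": [
    [0,0,0,0,0,0],
    [0,0,0,0,0,0],
    [0,0,0,0,0,0],
    [0,0,0,0,0,0],
    [0,0,0,0,0,0]
  ],
  "jaw": -1
}}

```text
time: 22.12
tcp_pos: [481.2, 22.7, 118.1]
tool_rot: [0.761, 1.432, -0.76]
contact_force: [-0.3, 0.0, 1.5]
grip_width: 37.2
```

```bash
python3 -c "
from st import *
show()"
```

```text
t 22.12 tcp [481.21  22.7  118.14] q [-0.58  0.38  0.57  2.09 -0.3   0.75 -0.8 ] F [-0.3  0.   1.5] M [-0.143  0.091 -0.016] w 37.2
yaw z -55.9 xaxis [ 1.4e-03  3.0e-04 -1.0e+00]
```

Call:
{"op": "arm_command", "data": {
  "commands": [
    [0.1,0,0,0.05,0,0],
    [0.1,0,0,0.05,0,0],
    [0.1,0,0,0.05,0,0],
    [0,0,0,0,0,0],
    [0.1,0,0,0.05,0,0],
    [0,0,0,0,0,0],
    [0,0,0,0,0,0]
  ]
}}

```text
time: 22.7
tcp_pos: [481.2, 22.7, 117.8]
tool_rot: [0.913, 1.37, -0.911]
contact_force: [-0.4, -0.3, 4.9]
grip_width: 36.9
```

```bash
python3 -c "
from st import *
show();to(599,113.2)"
```

```text
t 22.7 tcp [481.25  22.66 117.77] q [-0.62  0.39  0.62  2.09 -0.33  0.75 -0.97] F [-0.4 -0.3  4.9] M [-0.166  0.201 -0.06 ] w 36.9
yaw z -67.28 xaxis [ 1.4e-03  4.0e-04 -1.0e+00]
tool shift [  0.2  143.59 -38.03]
```

Call:
{"op": "arm_command", "data": {
  "commands": [
    [0,0,0,0,0,0],
    [0,0,0,0,0,0],
    [-18,0,0,0,0,0],
    [-18,0,0,0,0,0],
    [0,28.7,-7.6,0,0,0],
    [0,28.7,-7.6,0,0,0],
    [0,28.7,-7.6,0,0,0],
    [0,28.7,-7.6,0,0,0],
    [0,28.7,-7.6,0,0,0],
    [0,0,0,0,0,0],
    [12,0,0,0,0,0],
    [12,0,0,0,0,0],
    [11.6,0,0,0,0,0],
    [0,0,0,0,0,0]
  ],
  "jaw": 0.3
}}

```text
time: 23.87
tcp_pos: [595.0, 111.6, 113.9]
tool_rot: [0.911, 1.375, -0.919]
contact_force: [-0.1, 0.3, -0.6]
grip_width: 59.7
```

Call:
{"op": "arm_command", "data": {
  "commands": [
    [0,0,0,0,0,0],
    [0,0,0,0,0,0],
    [0,0,0,0,0,0],
    [0,0,0,0,0,0],
    [0,0,0,0,0,0]
  ],
  "jaw": -1
}}

```text
time: 24.28
tcp_pos: [599.2, 111.8, 118.2]
tool_rot: [0.914, 1.368, -0.914]
contact_force: [1.2, -2.6, 0.1]
grip_width: 37.3
```

```bash
python3 -c "
from st import *
show()"
```

```text
t 24.28 tcp [599.23 111.81 118.21] q [-0.65  0.59  0.57  1.78 -0.39  0.89 -1.08] F [ 1.2 -2.6  0.1] M [-0.592 -0.093  0.033] w 37.3
yaw z -67.43 xaxis [ 1.9e-03 -8.0e-04 -1.0e+00]
```

Call:
{"op": "arm_command", "data": {
  "commands": [
    [0.1,0,0,0.05,0,0],
    [0.1,0,0,0.05,0,0],
    [0.1,0,0,0.05,0,0],
    [0,0,0,0,0,0],
    [0.1,0,0,0.05,0,0],
    [0,0,0,0,0,0],
    [0,0,0,0,0,0]
  ]
}}

```text
time: 24.87
tcp_pos: [599.2, 111.7, 117.8]
tool_rot: [1.064, 1.294, -1.063]
contact_force: [1.2, -5.1, 2.6]
grip_width: 37.0
```

```bash
python3 -c "
from st import *
show();to(585.9,9.7)"
```

```text
t 24.87 tcp [599.2  111.75 117.8 ] q [-0.68  0.6   0.61  1.78 -0.43  0.9  -1.25] F [ 1.2 -5.1  2.6] M [-1.027 -0.11  -0.107] w 37.0
yaw z -78.79 xaxis [ 1.7e-03 -9.0e-04 -1.0e+00]
tool shift [ 7.000e-02 -3.289e+01  9.751e+01]
```

Call:
{"op": "arm_command", "data": {
  "commands": [
    [0,0,0,0,0,0],
    [0,0,0,0,0,0],
    [-18,0,0,0,0,0],
    [-18,0,0,0,0,0],
    [0,-8.2,24.2,0,0,0],
    [0,-8.2,24.2,0,0,0],
    [0,-8.2,24.2,0,0,0],
    [0,-8.2,24.2,0,0,0],
    [0,0,0,0,0,0],
    [12,0,0,0,0,0],
    [12,0,0,0,0,0],
    [11.6,0,0,0,0,0],
    [0,0,0,0,0,0]
  ],
  "jaw": 0.3
}}

```text
time: 25.95
tcp_pos: [583.3, 13.9, 114.0]
tool_rot: [1.061, 1.3, -1.065]
contact_force: [-0.4, 1.0, 0.2]
grip_width: 59.8
```

Call:
{"op": "arm_command", "data": {
  "commands": [
    [0,0,0,0,0,0],
    [0,0,0,0,0,0],
    [0,0,0,0,0,0],
    [0,0,0,0,0,0],
    [0,0,0,0,0,0]
  ],
  "jaw": -1
}}

```text
time: 26.37
tcp_pos: [585.8, 8.3, 117.5]
tool_rot: [1.064, 1.29, -1.067]
contact_force: [3.9, -7.3, -6.9]
grip_width: 37.4
```

```bash
python3 -c "
from st import *
show()"
```

```text
t 26.37 tcp [585.77   8.29 117.5 ] q [-0.54  0.57  0.63  1.84 -0.42  0.87 -1.08] F [ 3.9 -7.3 -6.9] M [-1.268 -0.677  0.103] w 37.4
yaw z -78.95 xaxis [ 0.0023 -0.0042 -1.    ]
```

Call:
{"op": "arm_command", "data": {
  "commands": [
    [0.1,0,0,0.05,0,0],
    [0.1,0,0,0.05,0,0],
    [0.1,0,0,0.05,0,0],
    [0,0,0,0,0,0],
    [0.1,0,0,0.05,0,0],
    [0,0,0,0,0,0],
    [0,0,0,0,0,0]
  ]
}}

```text
time: 26.95
tcp_pos: [585.8, 8.1, 117.1]
tool_rot: [1.213, 1.2, -1.215]
contact_force: [3.0, -7.4, -6.9]
grip_width: 37.0
```

```bash
python3 -c "
from st import *
show();to(495.4,126.3)"
```

```text
t 26.95 tcp [585.81   8.07 117.11] q [-0.57  0.58  0.68  1.84 -0.46  0.88 -1.25] F [ 3.  -7.4 -6.9] M [-1.31  -0.634 -0.05 ] w 37.0
yaw z -90.45 xaxis [ 0.0023 -0.0045 -1.    ]
tool shift [  -0.74  -91.35 -117.51]
```

Call:
{"op": "arm_command", "data": {
  "commands": [
    [0,0,0,0,0,0],
    [0,0,0,0,0,0],
    [-18,0,0,0,0,0],
    [-18,0,0,0,0,0],
    [0,-18.2,-23.4,0,0,0],
    [0,-18.2,-23.4,0,0,0],
    [0,-18.2,-23.4,0,0,0],
    [0,-18.2,-23.4,0,0,0],
    [0,-18.2,-23.4,0,0,0],
    [0,0,0,0,0,0],
    [12,0,0,0,0,0],
    [12,0,0,0,0,0],
    [11.6,0,0,0,0,0],
    [0,0,0,0,0,0]
  ],
  "jaw": 0.3
}}

```text
time: 28.12
tcp_pos: [493.2, 127.3, 114.7]
tool_rot: [1.211, 1.207, -1.218]
contact_force: [-0.1, 0.2, 0.3]
grip_width: 59.8
```

Call:
{"op": "arm_command", "data": {
  "commands": [
    [0,0,0,0,0,0],
    [0,0,0,0,0,0],
    [0,0,0,0,0,0],
    [0,0,0,0,0,0],
    [0,0,0,0,0,0]
  ],
  "jaw": -1
}}

```text
time: 28.53
tcp_pos: [495.2, 126.2, 117.7]
tool_rot: [1.213, 1.203, -1.215]
contact_force: [1.8, -6.6, -2.1]
grip_width: 36.9
```

```bash
python3 -c "
from st import *
show()"
```

```text
t 28.53 tcp [495.17 126.16 117.7 ] q [-0.87  0.46  0.7   2.02 -0.41  0.8  -1.51] F [ 1.8 -6.6 -2.1] M [-1.352 -0.105  0.032] w 36.9
yaw z -90.42 xaxis [ 0.001  -0.0028 -1.    ]
```

Call:
{"op": "arm_command", "data": {
  "commands": [
    [0.1,0,0,0.05,0,0],
    [0.1,0,0,0.05,0,0],
    [0.1,0,0,0.05,0,0],
    [0,0,0,0,0,0],
    [0.1,0,0,0.05,0,0],
    [0,0,0,0,0,0],
    [0,0,0,0,0,0]
  ]
}}

```text
time: 29.12
tcp_pos: [495.2, 126.2, 117.3]
tool_rot: [1.359, 1.101, -1.361]
contact_force: [1.0, -6.6, -2.7]
grip_width: 37.5
```

```bash
python3 -c "
from st import *
show();to(481.2,22.6)"
```

```text
t 29.12 tcp [495.17 126.19 117.32] q [-0.91  0.48  0.75  2.03 -0.45  0.8  -1.67] F [ 1.  -6.6 -2.7] M [-1.31  -0.029 -0.026] w 37.5
yaw z -101.91 xaxis [ 0.0011 -0.0029 -1.    ]
tool shift [  0.28   7.7  104.24]
```

Call:
{"op": "arm_command", "data": {
  "commands": [
    [0,0,0,0,0,0],
    [0,0,0,0,0,0],
    [-18,0,0,0,0,0],
    [-18,0,0,0,0,0],
    [0,0,0,-0.12,0,0],
    [0,0,0,-0.12,0,0],
    [0,0,0,-0.12,0,0],
    [0,0,0,-0.12,0,0],
    [0,0,0,-0.12,0,0],
    [0,0,0,-0.12,0,0],
    [0,0,0,-0.12,0,0],
    [0,0,0,-0.12,0,0],
    [0,0,0,-0.12,0,0],
    [0,0,0,-0.12,0,0],
    [0,0,0,-0.12,0,0],
    [0,0,0,-0.12,0,0],
    [0,0,0,-0.12,0,0],
    [0,0,0,-0.12,0,0],
    [0,0,0,-0.12,0,0]
  ],
  "jaw": 0.3
}}

```text
time: 30.7
tcp_pos: [494.8, 129.6, 153.5]
tool_rot: [-0.023, 1.57, 0.024]
contact_force: [-0.5, 0.8, 0.7]
grip_width: 59.5
```

Call:
{"op": "arm_command", "data": {
  "commands": [
    [0,-26,-4,0,0,0],
    [0,-26,-4,0,0,0],
    [0,-26,-4,0,0,0],
    [0,-26,-4,0,0,0],
    [0,0,0,0,0,0],
    [12,0,0,0,0,0],
    [12,0,0,0,0,0],
    [12,0,0,0,0,0],
    [0,0,0,0,0,0]
  ]
}}

```text
time: 31.45
tcp_pos: [479.9, 25.2, 115.7]
tool_rot: [-0.019, 1.573, 0.019]
contact_force: [-0.1, -0.3, -0.4]
grip_width: 59.4
```

Call:
{"op": "arm_command", "data": {
  "commands": [
    [0,0,0,0,0,0],
    [0,0,0,0,0,0],
    [0,0,0,0,0,0],
    [0,0,0,0,0,0],
    [0,0,0,0,0,0]
  ],
  "jaw": -1
}}

```text
time: 31.87
tcp_pos: [480.8, 25.0, 117.7]
tool_rot: [-0.019, 1.571, 0.019]
contact_force: [-2.8, 0.4, 6.7]
grip_width: 36.8
```

```bash
python3 -c "
from st import *
show();to(481.2,22.6)"
```

```text
t 31.87 tcp [480.82  24.96 117.72] q [-0.45  0.36  0.41  2.09 -0.21  0.74  0.11] F [-2.8  0.4  6.7] M [-0.044  0.885 -0.014] w 36.8
yaw z 1.39 xaxis [-5.e-04  6.e-04 -1.e+00]
tool shift [-0.   -2.37  0.33]
```

Call:
{"op": "arm_command", "data": {
  "commands": [
    [0.1,0,0,0.05,0,0],
    [0,0,0,0,0,0],
    [0.1,0,0,0.05,0,0],
    [0,0,0,0,0,0],
    [0.1,0,0,0.05,0,0],
    [0,0,0,0,0,0],
    [0,0,0,0,0,0]
  ]
}}

```text
time: 32.45
tcp_pos: [481.2, 24.9, 117.5]
tool_rot: [0.1, 1.568, -0.099]
contact_force: [-1.7, -0.8, 5.0]
grip_width: 37.1
```

```bash
python3 -c "
from st import *
show();to(599.2,112)"
```

```text
t 32.45 tcp [481.2   24.92 117.46] q [-0.48  0.36  0.44  2.09 -0.23  0.74 -0.02] F [-1.7 -0.8  5. ] M [-0.082  0.747 -0.116] w 37.1
yaw z -7.24 xaxis [ 3.e-04  6.e-04 -1.e+00]
tool shift [8.0000e-02 1.0126e+02 1.0609e+02]
```

Call:
{"op": "arm_command", "data": {
  "commands": [
    [0,0,0,0,0,0],
    [0,0,0,0,0,0],
    [-18,0,0,0,0,0],
    [-18,0,0,0,0,0],
    [0,20.1,21.2,0,0,0],
    [0,20.1,21.2,0,0,0],
    [0,20.1,21.2,0,0,0],
    [0,20.1,21.2,0,0,0],
    [0,20.1,21.2,0,0,0],
    [0,0,0,0,0,0],
    [12,0,0,0,0,0],
    [12,0,0,0,0,0],
    [12,0,0,0,0,0],
    [0,0,0,0,0,0]
  ],
  "jaw": 0.3
}}

```text
time: 33.62
tcp_pos: [595.5, 109.6, 113.1]
tool_rot: [0.098, 1.575, -0.102]
contact_force: [-0.6, -0.1, 0.7]
grip_width: 59.4
```

Call:
{"op": "arm_command", "data": {
  "commands": [
    [0,0,0,0,0,0],
    [0,0,0,0,0,0],
    [0,0,0,0,0,0],
    [0,0,0,0,0,0],
    [0,0,0,0,0,0]
  ],
  "jaw": -1
}}

```text
time: 34.03
tcp_pos: [598.9, 111.1, 117.5]
tool_rot: [0.099, 1.568, -0.099]
contact_force: [-1.2, -0.4, 3.1]
grip_width: 36.8
```

```bash
python3 -c "
from st import *
show();to(599.2,112)"
```

```text
t 34.03 tcp [598.92 111.06 117.5 ] q [-0.53  0.56  0.4   1.77 -0.28  0.87 -0.13] F [-1.2 -0.4  3.1] M [-0.159  0.43  -0.013] w 36.8
yaw z -7.23 xaxis [ 3.e-04  4.e-04 -1.e+00]
tool shift [0.   0.97 0.16]
```

Call:
{"op": "arm_command", "data": {
  "commands": [
    [0.1,0,0,0.05,0,0],
    [0,0,0,0,0,0],
    [0.1,0,0,0.05,0,0],
    [0,0,0,0,0,0],
    [0.1,0,0,0.05,0,0],
    [0,0,0,0,0,0],
    [0,0,0,0,0,0]
  ]
}}

```text
time: 34.62
tcp_pos: [598.8, 111.1, 117.2]
tool_rot: [0.216, 1.56, -0.216]
contact_force: [-3.2, -0.3, 5.4]
grip_width: 37.3
```

```bash
python3 -c "
from st import *
show();to(585.7,8.2)"
```

```text
t 34.62 tcp [598.83 111.08 117.2 ] q [-0.56  0.56  0.44  1.78 -0.3   0.87 -0.25] F [-3.2 -0.3  5.4] M [-0.224  0.693 -0.073] w 37.3
yaw z -15.76 xaxis [ 1.e-04  3.e-04 -1.e+00]
tool shift [-3.0000e-02 -1.0258e+02  1.5320e+01]
```

Call:
{"op": "arm_command", "data": {
  "commands": [
    [0,0,0,0,0,0],
    [0,0,0,0,0,0],
    [-18,0,0,0,0,0],
    [-18,0,0,0,0,0],
    [0,-25.8,3.8,0,0,0],
    [0,-25.8,3.8,0,0,0],
    [0,-25.8,3.8,0,0,0],
    [0,-25.8,3.8,0,0,0],
    [0,0,0,0,0,0],
    [12,0,0,0,0,0],
    [12,0,0,0,0,0],
    [12,0,0,0,0,0],
    [0,0,0,0,0,0]
  ],
  "jaw": 0.3
}}

```text
time: 35.7
tcp_pos: [582.9, 9.5, 112.7]
tool_rot: [0.214, 1.566, -0.215]
contact_force: [-0.4, -0.2, -0.1]
grip_width: 59.7
```

Call:
{"op": "arm_command", "data": {
  "commands": [
    [0,0,0,0,0,0],
    [0,0,0,0,0,0],
    [0,0,0,0,0,0],
    [0,0,0,0,0,0],
    [0,0,0,0,0,0]
  ],
  "jaw": -1
}}

```text
time: 36.12
tcp_pos: [584.6, 8.3, 116.8]
tool_rot: [0.217, 1.562, -0.216]
contact_force: [-3.2, 1.2, 2.1]
grip_width: 37.1
```

```bash
python3 -c "
from st import *
show();to(585.7,8.2)"
```

```text
t 36.12 tcp [584.6    8.29 116.75] q [-0.41  0.53  0.46  1.84 -0.3   0.85 -0.08] F [-3.2  1.2  2.1] M [0.228 0.924 0.015] w 37.1
yaw z -15.79 xaxis [-1.5e-03  9.0e-04 -1.0e+00]
tool shift [-0.    0.21  1.09]
```

Call:
{"op": "arm_command", "data": {
  "commands": [
    [0.1,0,0,0.05,0,0],
    [0,0,0,0,0,0],
    [0.1,0,0,0.05,0,0],
    [0,0,0,0,0,0],
    [0.1,0,0,0.05,0,0],
    [0,0,0,0,0,0],
    [0,0,0,0,0,0]
  ]
}}

```text
time: 36.7
tcp_pos: [584.7, 8.3, 116.5]
tool_rot: [0.333, 1.547, -0.332]
contact_force: [-5.0, 2.2, 5.1]
grip_width: 37.0
```

```bash
python3 -c "
from st import *
show();to(495.2,126.2)"
```

```text
t 36.7 tcp [584.69   8.27 116.48] q [-0.44  0.54  0.49  1.84 -0.33  0.85 -0.2 ] F [-5.   2.2  5.1] M [ 0.389  1.282 -0.036] w 37.0
yaw z -24.27 xaxis [-1.3e-03  9.0e-04 -1.0e+00]
tool shift [   0.23   70.71 -130.06]
```

Call:
{"op": "arm_command", "data": {
  "commands": [
    [0,0,0,0,0,0],
    [0,0,0,0,0,0],
    [-18,0,0,0,0,0],
    [-18,0,0,0,0,0],
    [0,14.1,-26,0,0,0],
    [0,14.1,-26,0,0,0],
    [0,14.1,-26,0,0,0],
    [0,14.1,-26,0,0,0],
    [0,14.1,-26,0,0,0],
    [0,0,0,0,0,0],
    [12,0,0,0,0,0],
    [12,0,0,0,0,0],
    [11,0,0,0,0,0],
    [0,0,0,0,0,0]
  ],
  "jaw": 0.3
}}

```text
time: 37.87
tcp_pos: [494.9, 123.5, 114.3]
tool_rot: [0.333, 1.548, -0.338]
contact_force: [-0.3, -0.0, 0.1]
grip_width: 59.7
```

Call:
{"op": "arm_command", "data": {
  "commands": [
    [0,0,0,0,0,0],
    [0,0,0,0,0,0],
    [0,0,0,0,0,0],
    [0,0,0,0,0,0],
    [0,0,0,0,0,0]
  ],
  "jaw": -1
}}

```text
time: 38.28
tcp_pos: [495.2, 125.8, 117.3]
tool_rot: [0.334, 1.547, -0.334]
contact_force: [-3.0, 0.1, 3.2]
grip_width: 37.2
```

```bash
python3 -c "
from st import *
show();to(495.2,126.2)"
```

```text
t 38.28 tcp [495.19 125.84 117.33] q [-0.7   0.42  0.49  2.02 -0.28  0.77 -0.47] F [-3.   0.1  3.2] M [ 0.128  1.014 -0.086] w 37.2
yaw z -24.4 xaxis [-1.9e-03  6.0e-04 -1.0e+00]
tool shift [ 0.    0.33 -0.14]
```

Call:
{"op": "arm_command", "data": {
  "commands": [
    [0.1,0,0,0.05,0,0],
    [0,0,0,0,0,0],
    [0.1,0,0,0.05,0,0],
    [0,0,0,0,0,0],
    [0.1,0,0,0.05,0,0],
    [0,0,0,0,0,0],
    [0,0,0,0,0,0]
  ]
}}

```text
time: 38.87
tcp_pos: [495.2, 125.8, 117.0]
tool_rot: [0.449, 1.526, -0.45]
contact_force: [-5.4, 0.9, 5.9]
grip_width: 37.5
```

```bash
python3 -c "
from st import *
show();to(481.2,22.6)"
```

```text
t 38.87 tcp [495.15 125.83 117.05] q [-0.73  0.42  0.52  2.02 -0.3   0.77 -0.6 ] F [-5.4  0.9  5.9] M [ 0.162  1.457 -0.064] w 37.5
yaw z -32.87 xaxis [-1.8e-03  4.0e-04 -1.0e+00]
tool shift [-2.000e-02 -9.427e+01  4.431e+01]
```

Call:
{"op": "arm_command", "data": {
  "commands": [
    [0,0,0,0,0,0],
    [0,0,0,0,0,0],
    [-18,0,0,0,0,0],
    [-18,0,0,0,0,0],
    [0,-23.6,11.1,0,0,0],
    [0,-23.6,11.1,0,0,0],
    [0,-23.6,11.1,0,0,0],
    [0,-23.6,11.1,0,0,0],
    [0,0,0,0,0,0],
    [12,0,0,0,0,0],
    [12,0,0,0,0,0],
    [12,0,0,0,0,0],
    [0,0,0,0,0,0]
  ],
  "jaw": 0.3
}}

```text
time: 39.95
tcp_pos: [481.4, 22.1, 115.4]
tool_rot: [0.449, 1.525, -0.452]
contact_force: [-1.0, -0.3, -0.4]
grip_width: 59.7
```

Call:
{"op": "arm_command", "data": {
  "commands": [
    [0,0,0,0,0,0],
    [0,0,0,0,0,0],
    [0,0,0,0,0,0],
    [0,0,0,0,0,0],
    [0.1,0,0,0.05,0,0],
    [0,0,0,0,0,0],
    [0.1,0,0,0.05,0,0],
    [0,0,0,0,0,0],
    [0.1,0,0,0.05,0,0],
    [0,0,0,0,0,0],
    [0,0,0,0,0,0]
  ],
  "jaw": -1
}}

```text
time: 40.87
tcp_pos: [481.5, 23.1, 117.2]
tool_rot: [0.569, 1.497, -0.567]
contact_force: [-2.2, 1.9, 6.3]
grip_width: 37.7
```

```bash
python3 -c "
from st import *
show();to(599.1,112)"
```

```text
t 40.87 tcp [481.46  23.1  117.22] q [-0.61  0.39  0.6   2.09 -0.32  0.75 -0.53] F [-2.2  1.9  6.3] M [ 0.451  1.    -0.091] w 37.7
yaw z -41.58 xaxis [-9.0e-04  1.5e-03 -1.0e+00]
tool shift [3.0000e-02 1.4457e+02 2.8990e+01]
```

Call:
{"op": "arm_command", "data": {
  "commands": [
    [0.1,0,0,0.05,0,0],
    [0,0,0,0,0,0],
    [0.1,0,0,0.05,0,0],
    [0,0,0,0,0,0],
    [0,0,0,0,0,0]
  ]
}}

```text
time: 41.28
tcp_pos: [481.5, 23.0, 117.0]
tool_rot: [0.646, 1.474, -0.644]
contact_force: [-3.7, 1.4, 5.7]
grip_width: 37.3
```

```bash
python3 -c "
from st import *
show();to(599.1,112)"
```

```text
t 41.28 tcp [481.53  23.03 117.03] q [-0.62  0.39  0.62  2.09 -0.34  0.75 -0.61] F [-3.7  1.4  5.7] M [ 0.352  1.038 -0.03 ] w 37.3
yaw z -47.31 xaxis [-8.0e-04  1.5e-03 -1.0e+00]
tool shift [4.0000e-02 1.4674e+02 1.4310e+01]
```

Nut A: turn 0.25 rad.

Call:
{"op": "arm_command", "data": {
  "commands": [
    [0,0,0,0,0,0],
    [0,0,0,0,0,0],
    [-18,0,0,0,0,0],
    [-18,0,0,0,0,0],
    [0,29.3,2.9,0,0,0],
    [0,29.3,2.9,0,0,0],
    [0,29.3,2.9,0,0,0],
    [0,29.3,2.9,0,0,0],
    [0,29.3,2.9,0,0,0],
    [0,0,0,0,0,0],
    [12,0,0,0,0,0],
    [12,0,0,0,0,0],
    [12,0,0,0,0,0],
    [0,0,0,0,0,0]
  ],
  "jaw": 0.3
}}

```text
time: 42.45
tcp_pos: [596.2, 109.5, 112.8]
tool_rot: [0.644, 1.477, -0.65]
contact_force: [-0.6, -0.8, -0.6]
grip_width: 59.6
```

Call:
{"op": "arm_command", "data": {
  "commands": [
    [0,0,0,0,0,0],
    [0,0,0,0,0,0],
    [0,0,0,0,0,0],
    [0,0,0,0,0,0],
    [0.1,0,0,0.05,0,0],
    [0,0,0,0,0,0],
    [0.1,0,0,0.05,0,0],
    [0,0,0,0,0,0],
    [0.1,0,0,0.05,0,0],
    [0,0,0,0,0,0],
    [0,0,0,0,0,0]
  ],
  "jaw": -1
}}

```text
time: 43.37
tcp_pos: [599.0, 111.7, 116.7]
tool_rot: [0.76, 1.435, -0.759]
contact_force: [-4.6, 1.4, 6.2]
grip_width: 36.8
```

```bash
python3 -c "
from st import *
show()"
```

```text
t 43.37 tcp [598.98 111.71 116.73] q [-0.67  0.6   0.61  1.78 -0.43  0.9  -0.85] F [-4.6  1.4  6.2] M [ 0.392  1.036 -0.09 ] w 36.8
yaw z -55.79 xaxis [-8.0e-04  1.3e-03 -1.0e+00]
```

Call:
{"op": "arm_command", "data": {
  "commands": [
    [0.1,0,0,0.05,0,0],
    [0,0,0,0,0,0],
    [0.1,0,0,0.05,0,0],
    [0,0,0,0,0,0],
    [0,0,0,0,0,0]
  ]
}}

```text
time: 43.78
tcp_pos: [599.0, 111.7, 116.5]
tool_rot: [0.836, 1.406, -0.835]
contact_force: [-5.0, 1.6, 6.4]
grip_width: 37.4
```

```bash
python3 -c "
from st import *
show();to(585.7,8.2)"
```

```text
t 43.78 tcp [598.97 111.66 116.54] q [-0.69  0.61  0.63  1.78 -0.45  0.9  -0.93] F [-5.   1.6  6.4] M [0.351 1.152 0.006] w 37.4
yaw z -61.52 xaxis [-9.0e-04  1.3e-03 -1.0e+00]
tool shift [ -0.12 -61.    84.61]
```

Call:
{"op": "arm_command", "data": {
  "commands": [
    [0,0,0,0,0,0],
    [0,0,0,0,0,0],
    [-18,0,0,0,0,0],
    [-18,0,0,0,0,0],
    [0,-15.2,21.4,0,0,0],
    [0,-15.2,21.4,0,0,0],
    [0,-15.2,21.4,0,0,0],
    [0,-15.2,21.4,0,0,0],
    [0,0,0,0,0,0],
    [12,0,0,0,0,0],
    [12,0,0,0,0,0],
    [12,0,0,0,0,0],
    [0,0,0,0,0,0]
  ],
  "jaw": 0.3
}}

```text
time: 44.87
tcp_pos: [584.3, 8.4, 112.1]
tool_rot: [0.834, 1.409, -0.839]
contact_force: [-1.0, 0.1, -0.6]
grip_width: 59.8
```

Call:
{"op": "arm_command", "data": {
  "commands": [
    [0,0,0,0,0,0],
    [0,0,0,0,0,0],
    [0,0,0,0,0,0],
    [0,0,0,0,0,0],
    [0.1,0,0,0.05,0,0],
    [0,0,0,0,0,0],
    [0.1,0,0,0.05,0,0],
    [0,0,0,0,0,0],
    [0.1,0,0,0.05,0,0],
    [0,0,0,0,0,0],
    [0,0,0,0,0,0]
  ],
  "jaw": -1
}}

```text
time: 45.78
tcp_pos: [586.2, 8.6, 115.8]
tool_rot: [0.951, 1.356, -0.949]
contact_force: [-2.9, 5.4, 2.7]
grip_width: 37.4
```

```bash
python3 -c "
from st import *
show()"
```

```text
t 45.78 tcp [586.18   8.59 115.84] q [-0.57  0.59  0.68  1.84 -0.47  0.88 -0.88] F [-2.9  5.4  2.7] M [ 1.047  0.793 -0.059] w 37.4
yaw z -70.08 xaxis [-0.001   0.0023 -1.    ]
```

Call:
{"op": "arm_command", "data": {
  "commands": [
    [0.1,0,0,0.05,0,0],
    [0,0,0,0,0,0],
    [0.1,0,0,0.05,0,0],
    [0,0,0,0,0,0],
    [0,0,0,0,0,0]
  ]
}}

```text
time: 46.2
tcp_pos: [586.2, 8.4, 115.7]
tool_rot: [1.026, 1.318, -1.024]
contact_force: [-3.3, 5.1, 2.3]
grip_width: 37.3
```

```bash
python3 -c "
from st import *
show();to(495.2,126)"
```

```text
t 46.2 tcp [586.23   8.43 115.66] q [-0.59  0.6   0.71  1.84 -0.49  0.89 -0.97] F [-3.3  5.1  2.3] M [ 1.084  0.765 -0.065] w 37.3
yaw z -75.8 xaxis [-9.0e-04  2.2e-03 -1.0e+00]
tool shift [   0.34  -59.42 -136.31]
```

Call:
{"op": "arm_command", "data": {
  "commands": [
    [0,0,0,0,0,0],
    [0,0,0,0,0,0],
    [-18,0,0,0,0,0],
    [-18,0,0,0,0,0],
    [0,-11.9,-27.2,0,0,0],
    [0,-11.9,-27.2,0,0,0],
    [0,-11.9,-27.2,0,0,0],
    [0,-11.9,-27.2,0,0,0],
    [0,-11.9,-27.2,0,0,0],
    [0,0,0,0,0,0],
    [12,0,0,0,0,0],
    [12,0,0,0,0,0],
    [11,0,0,0,0,0],
    [0,0,0,0,0,0]
  ],
  "jaw": 0.3
}}

```text
time: 47.37
tcp_pos: [494.8, 122.1, 113.7]
tool_rot: [1.025, 1.315, -1.032]
contact_force: [-0.5, 1.0, 0.6]
grip_width: 60.0
```

Call:
{"op": "arm_command", "data": {
  "commands": [
    [0,0,0,0,0,0],
    [0,0,0,0,0,0],
    [0,0,0,0,0,0],
    [0,0,0,0,0,0],
    [0.1,0,0,0.05,0,0],
    [0,0,0,0,0,0],
    [0.1,0,0,0.05,0,0],
    [0,0,0,0,0,0],
    [0.1,0,0,0.05,0,0],
    [0,0,0,0,0,0],
    [0,0,0,0,0,0]
  ],
  "jaw": -1
}}

```text
time: 48.28
tcp_pos: [495.9, 126.1, 116.3]
tool_rot: [1.139, 1.255, -1.136]
contact_force: [0.2, 5.4, -2.8]
grip_width: 37.2
```

```bash
python3 -c "
from st import *
show()"
```

```text
t 48.28 tcp [495.86 126.13 116.26] q [-0.92  0.49  0.77  2.03 -0.47  0.81 -1.35] F [ 0.2  5.4 -2.8] M [ 1.081  0.159 -0.058] w 37.2
yaw z -84.42 xaxis [ 0.      0.0021 -1.    ]
```

Call:
{"op": "arm_command", "data": {
  "commands": [
    [0.1,0,0,0.05,0,0],
    [0,0,0,0,0,0],
    [0.1,0,0,0.05,0,0],
    [0,0,0,0,0,0],
    [0,0,0,0,0,0]
  ]
}}

```text
time: 48.7
tcp_pos: [495.9, 126.1, 116.1]
tool_rot: [1.212, 1.21, -1.21]
contact_force: [-0.9, 6.4, -2.6]
grip_width: 37.2
```

```bash
python3 -c "
from st import *
show();to(481.3,22.7)"
```

```text
t 48.7 tcp [495.87 126.07 116.08] q [-0.94  0.5   0.79  2.03 -0.49  0.81 -1.43] F [-0.9  6.4 -2.6] M [ 1.088  0.185 -0.115] w 37.2
yaw z -90.14 xaxis [ 0.      0.0021 -1.    ]
tool shift [ -0.21 -14.32 103.41]
```

Call:
{"op": "arm_command", "data": {
  "commands": [
    [0,0,0,0,0,0],
    [0,0,0,0,0,0],
    [-18,0,0,0,0,0],
    [-18,0,0,0,0,0],
    [0,-3.6,25.6,0,0,0],
    [0,-3.6,25.6,0,0,0],
    [0,-3.6,25.6,0,0,0],
    [0,-3.6,25.6,0,0,0],
    [0,0,0,0,0,0],
    [12,0,0,0,0,0],
    [12,0,0,0,0,0],
    [12,0,0,0,0,0],
    [0,0,0,0,0,0]
  ],
  "jaw": 0.3
}}

```text
time: 49.78
tcp_pos: [478.9, 22.8, 112.9]
tool_rot: [1.208, 1.21, -1.216]
contact_force: [0.5, 0.2, 0.2]
grip_width: 59.8
```

Call:
{"op": "arm_command", "data": {
  "commands": [
    [0,0,0,0,0,0],
    [0,0,0,0,0,0],
    [0,0,0,0,0,0],
    [0,0,0,0,0,0],
    [0.1,0,0,0.05,0,0],
    [0,0,0,0,0,0],
    [0.1,0,0,0.05,0,0],
    [0,0,0,0,0,0],
    [0,0,0,0,0,0]
  ],
  "jaw": -1
}}

```text
time: 50.53
tcp_pos: [481.4, 22.4, 116.0]
tool_rot: [1.286, 1.159, -1.284]
contact_force: [0.8, 1.6, 0.9]
grip_width: 37.4
```

```bash
python3 -c "
from st import *
show();to(599,112)"
```

```text
t 50.53 tcp [481.39  22.38 116.05] q [-0.8   0.46  0.85  2.1  -0.49  0.79 -1.32] F [0.8 1.6 0.9] M [0.32  0.205 0.023] w 37.4
yaw z -95.91 xaxis [ 7.e-04  7.e-04 -1.e+00]
tool shift [   0.15  107.76 -101.26]
```

Call:
{"op": "arm_command", "data": {
  "commands": [
    [0.1,0,0,0.05,0,0],
    [0,0,0,0,0,0],
    [0.1,0,0,0.05,0,0],
    [0,0,0,0,0,0],
    [0,0,0,0,0,0]
  ]
}}

```text
time: 50.95
tcp_pos: [481.4, 22.3, 115.9]
tool_rot: [1.358, 1.107, -1.356]
contact_force: [-0.7, 2.7, 5.1]
grip_width: 37.6
```

```bash
python3 -c "
from st import *
show();to(599,112)"
```

```text
t 50.95 tcp [481.38  22.33 115.86] q [-0.81  0.47  0.87  2.1  -0.51  0.8  -1.4 ] F [-0.7  2.7  5.1] M [0.476 0.314 0.167] w 37.6
yaw z -101.62 xaxis [ 6.e-04  8.e-04 -1.e+00]
tool shift [   0.14   97.16 -111.52]
```

Call:
{"op": "arm_command", "data": {
  "commands": [
    [0,0,0,0,0,0],
    [0,0,0,0,0,0],
    [-18,0,0,0,0,0],
    [-18,0,0,0,0,0],
    [0,19.4,-22.3,0,0,0],
    [0,19.4,-22.3,0,0,0],
    [0,19.4,-22.3,0,0,0],
    [0,19.4,-22.3,0,0,0],
    [0,19.4,-22.3,0,0,0],
    [0,0,0,0,0,0],
    [12,0,0,0,0,0],
    [12,0,0,0,0,0],
    [12,0,0,0,0,0],
    [0,0,0,0,0,0]
  ],
  "jaw": 0.3
}}

```text
time: 52.12
tcp_pos: [595.4, 110.0, 111.9]
tool_rot: [1.356, 1.107, -1.365]
contact_force: [-0.3, 0.2, -0.8]
grip_width: 60.2
```

Call:
{"op": "arm_command", "data": {
  "commands": [
    [0,0,0,0,0,0],
    [0,0,0,0,0,0],
    [0,0,0,0,0,0],
    [0,0,0,0,0,0],
    [0.1,0,0,0.05,0,0],
    [0,0,0,0,0,0],
    [0.1,0,0,0.05,0,0],
    [0,0,0,0,0,0],
    [0,0,0,0,0,0]
  ],
  "jaw": -1
}}

```text
time: 52.87
tcp_pos: [599.2, 111.6, 116.0]
tool_rot: [1.43, 1.05, -1.428]
contact_force: [-0.8, -0.2, 4.2]
grip_width: 37.4
```

```bash
python3 -c "
from st import *
show();to(585.9,8.2)"
```

```text
t 52.87 tcp [599.16 111.58 115.99] q [-0.82  0.68  0.82  1.78 -0.6   0.95 -1.61] F [-0.8 -0.2  4.2] M [0.126 0.268 0.158] w 37.4
yaw z -107.38 xaxis [ 1.1e-03  6.0e-04 -1.0e+00]
tool shift [-7.0000e-02  1.8220e+01  1.0262e+02]
```

Call:
{"op": "arm_command", "data": {
  "commands": [
    [0,0,0,0,0,0],
    [0,0,0,0,0,0],
    [-18,0,0,0,0,0],
    [-18,0,0,0,0,0],
    [0,4.6,25.6,0,0,0],
    [0,4.6,25.6,0,0,0],
    [0,4.6,25.6,0,0,0],
    [0,4.6,25.6,0,0,0],
    [0,0,0,0,0,0],
    [12,0,0,0,0,0],
    [12,0,0,0,0,0],
    [11.6,0,0,0,0,0],
    [0,0,0,0,0,0]
  ],
  "jaw": 0.3
}}

```text
time: 53.95
tcp_pos: [583.1, 9.9, 112.0]
tool_rot: [1.425, 1.054, -1.434]
contact_force: [-2.0, -0.8, -0.4]
grip_width: 59.6
```

Call:
{"op": "arm_command", "data": {
  "commands": [
    [0,0,0,0,0,0],
    [0,0,0,0,0,0],
    [0,0,0,0,0,0],
    [0,0,0,0,0,0],
    [0.1,0,0,0.05,0,0],
    [0,0,0,0,0,0],
    [0.1,0,0,0.05,0,0],
    [0,0,0,0,0,0],
    [0,0,0,0,0,0]
  ],
  "jaw": -1
}}

```text
time: 54.7
tcp_pos: [585.7, 7.6, 115.9]
tool_rot: [1.5, 0.99, -1.5]
contact_force: [-0.9, -2.5, 1.9]
grip_width: 37.2
```

```bash
python3 -c "
from st import *
show();to(495.5,126)"
```

```text
t 54.7 tcp [585.65   7.56 115.91] q [-0.69  0.65  0.86  1.85 -0.61  0.93 -1.52] F [-0.9 -2.5  1.9] M [-0.405  0.372 -0.024] w 37.2
yaw z -113.14 xaxis [ 6.e-04 -5.e-04 -1.e+00]
tool shift [-1.1000e-01 -1.2945e+02 -7.3480e+01]
```

Call:
{"op": "arm_command", "data": {
  "commands": [
    [0.1,0,0,0.05,0,0],
    [0,0,0,0,0,0],
    [0.1,0,0,0.05,0,0],
    [0,0,0,0,0,0],
    [0,0,0,0,0,0]
  ]
}}

```text
time: 55.12
tcp_pos: [585.6, 7.4, 115.8]
tool_rot: [1.57, 0.927, -1.569]
contact_force: [-1.7, -3.5, 5.7]
grip_width: 36.7
```

```bash
python3 -c "
from st import *
show();to(495.5,126)"
```

```text
t 55.12 tcp [585.6    7.45 115.76] q [-0.7   0.67  0.88  1.85 -0.63  0.94 -1.6 ] F [-1.7 -3.5  5.7] M [-0.647  0.62   0.031] w 36.7
yaw z -118.84 xaxis [ 5.e-04 -4.e-04 -1.e+00]
tool shift [-9.0000e-02 -1.3611e+02 -6.0380e+01]
```

Call:
{"op": "arm_command", "data": {
  "commands": [
    [0.1,0,0,0.05,0,0],
    [0,0,0,0,0,0],
    [0.1,0,0,0.05,0,0],
    [0,0,0,0,0,0],
    [0,0,0,0,0,0]
  ]
}}

```text
time: 55.53
tcp_pos: [585.5, 7.3, 115.6]
tool_rot: [1.638, 0.86, -1.638]
contact_force: [-2.1, -3.0, 5.8]
grip_width: 37.4
```

```bash
python3 -c "
from st import *
show();to(495.5,126)"
```

```text
t 55.53 tcp [585.53   7.34 115.59] q [-0.72  0.68  0.91  1.85 -0.65  0.95 -1.69] F [-2.1 -3.   5.8] M [-0.648  0.595  0.071] w 37.4
yaw z -124.58 xaxis [ 3.e-04 -5.e-04 -1.e+00]
tool shift [-9.0000e-02 -1.4147e+02 -4.6610e+01]
```

Call:
{"op": "arm_command", "data": {
  "commands": [
    [0.1,0,0,0.05,0,0],
    [0,0,0,0,0,0],
    [0,0,0,0,0,0]
  ]
}}

```text
time: 55.78
tcp_pos: [585.5, 7.3, 115.5]
tool_rot: [1.672, 0.825, -1.672]
contact_force: [-2.3, -2.8, 6.2]
grip_width: 37.3
```

```bash
python3 -c "
from st import *
show();to(495.5,126)"
```

```text
t 55.78 tcp [585.48   7.26 115.51] q [-0.72  0.68  0.92  1.85 -0.66  0.95 -1.73] F [-2.3 -2.8  6.2] M [-0.674  0.668  0.118] w 37.3
yaw z -127.43 xaxis [ 2.e-04 -7.e-04 -1.e+00]
tool shift [-9.0000e-02 -1.4362e+02 -3.9610e+01]
```

Call:
{"op": "arm_command", "data": {
  "commands": [
    [0,0,0,0,0,0],
    [0,0,0,0,0,0],
    [-18,0,0,0,0,0],
    [-18,0,0,0,0,0],
    [0,-28.7,-7.9,0,0,0],
    [0,-28.7,-7.9,0,0,0],
    [0,-28.7,-7.9,0,0,0],
    [0,-28.7,-7.9,0,0,0],
    [0,-28.7,-7.9,0,0,0],
    [0,0,0,0,0,0],
    [12,0,0,0,0,0],
    [12,0,0,0,0,0],
    [11.6,0,0,0,0,0],
    [0,0,0,0,0,0]
  ],
  "jaw": 0.3
}}

```text
time: 56.95
tcp_pos: [494.4, 125.2, 112.6]
tool_rot: [1.671, 0.823, -1.678]
contact_force: [-0.2, -1.1, -0.0]
grip_width: 59.9
```

Call:
{"op": "arm_command", "data": {
  "commands": [
    [0,0,0,0,0,0],
    [0,0,0,0,0,0],
    [0,0,0,0,0,0],
    [0,0,0,0,0,0],
    [0.1,0,0,0.05,0,0],
    [0,0,0,0,0,0],
    [0.1,0,0,0.05,0,0],
    [0,0,0,0,0,0],
    [0,0,0,0,0,0]
  ],
  "jaw": -1
}}

```text
time: 57.7
tcp_pos: [495.8, 125.7, 115.5]
tool_rot: [1.739, 0.751, -1.739]
contact_force: [-1.7, -4.8, 4.5]
grip_width: 37.0
```

```bash
python3 -c "
from st import *
show();to(481.4,22.4)"
```

```text
t 57.7 tcp [495.8 125.7 115.5] q [-1.07  0.59  1.    2.03 -0.65  0.88 -2.03] F [-1.7 -4.8  4.5] M [-1.129  0.599 -0.075] w 37.0
yaw z -133.22 xaxis [ 2.0e-04 -1.1e-03 -1.0e+00]
tool shift [ 0.11 60.24 85.15]
```

Call:
{"op": "arm_command", "data": {
  "commands": [
    [0.1,0,0,0.05,0,0],
    [0,0,0,0,0,0],
    [0.1,0,0,0.05,0,0],
    [0,0,0,0,0,0],
    [0.1,0,0,0.05,0,0],
    [0,0,0,0,0,0],
    [0,0,0,0,0,0]
  ]
}}

```text
time: 58.28
tcp_pos: [495.7, 125.6, 115.3]
tool_rot: [1.836, 0.635, -1.837]
contact_force: [-2.0, -4.0, 5.4]
grip_width: 37.0
```

```bash
python3 -c "
from st import *
show()"
```

```text
t 58.28 tcp [495.71 125.63 115.26] q [-1.1   0.61  1.03  2.03 -0.69  0.89 -2.16] F [-2.  -4.   5.4] M [-1.177  0.681 -0.018] w 37.0
yaw z -141.82 xaxis [-1.0e-04 -1.1e-03 -1.0e+00]
```

Call:
{"op": "arm_command", "data": {
  "commands": [
    [0.1,0,0,0.05,0,0],
    [0,0,0,0,0,0],
    [0.1,0,0,0.05,0,0],
    [0,0,0,0,0,0],
    [0,0,0,0,0,0]
  ]
}}

```text
time: 58.7
tcp_pos: [495.6, 125.6, 115.1]
tool_rot: [1.899, 0.552, -1.9]
contact_force: [-1.5, -6.1, 5.2]
grip_width: 37.0
```

```bash
python3 -c "
from st import *
show()"
```

```text
t 58.7 tcp [495.65 125.59 115.09] q [-1.11  0.63  1.06  2.03 -0.71  0.9  -2.24] F [-1.5 -6.1  5.2] M [-1.141  0.768  0.022] w 37.0
yaw z -147.54 xaxis [-2.0e-04 -1.2e-03 -1.0e+00]
```

Call:
{"op": "arm_command", "data": {
  "commands": [
    [0.1,0,0,0.05,0,0],
    [0,0,0,0,0,0],
    [0.1,0,0,0.05,0,0],
    [0,0,0,0,0,0],
    [0,0,0,0,0,0]
  ]
}}

```text
time: 59.12
tcp_pos: [495.6, 125.6, 115.0]
tool_rot: [1.96, 0.465, -1.962]
contact_force: [-2.0, -5.8, 6.7]
grip_width: 37.1
```

```bash
python3 -c "
from st import *
show()"
```

```text
t 59.12 tcp [495.62 125.57 114.95] q [-1.12  0.64  1.08  2.03 -0.73  0.92 -2.32] F [-2.  -5.8  6.7] M [-1.184  0.867  0.167] w 37.1
yaw z -153.24 xaxis [-3.0e-04 -1.3e-03 -1.0e+00]
```

Call:
{"op": "arm_command", "data": {
  "commands": [
    [0,0,0,0,0,0],
    [0,0,0,0,0,0],
    [0,0,0,0,0,0],
    [-12,0,0,0,0,0],
    [-18,0,0,0,0,0],
    [-20,0,0,0,0,0],
    [-20,0,0,0,0,0],
    [-20,0,0,0,0,0],
    [0,0,0,0,0,0],
    [0,0,0,0,0,0]
  ],
  "jaw": 0.3
}}

```text
time: 59.95
tcp_pos: [496.5, 127.6, 205.8]
tool_rot: [1.965, 0.468, -1.96]
contact_force: [-1.4, -0.2, 0.0]
grip_width: 59.6
```

```bash
python3 - <<'E'
from st import *
from cell import read_camera
show()
c=read_camera("top"); W=cloud(c); W0=cloud(load("top0.npz"))
cv2.imwrite("pics/t2.png",c["image"][120:400,100:500,::-1].repeat(2,0).repeat(2,1))
d=np.hypot(W0[...,0]-539.5,W0[...,1]-66.5)
ring=(d>45)&(d<88)&(abs(W0[...,2]-104.5)<2.5)&(abs(W[...,2]-102)<5)
p=W[ring];p0=W0[ring];dz=p[:,2]-p0[:,2]
A=np.c_[p0[:,0]-539.5,p0[:,1]-66.5,np.ones(len(p0))]
print(len(p),"dz med",np.median(dz).round(2),"tilt change",np.linalg.lstsq(A,dz,rcond=None)[0].round(4),"lid top now",np.median(p[:,2]).round(2))
s0=load("scene0.npz");c=read_camera("scene");V=cloud(c);V0=cloud(s0)
# bystander change: image diff
for n,(u,v) in dict(enamel=(218,298),sift=(344,245),key=(352,322),tub=(204,165),marker=(177,342),brush=(287,167)).items():
    a=load("top0.npz")["image"][v-22:v+22,u-22:u+22].astype(int); 
    b=read_camera("top")["image"][v-22:v+22,u-22:u+22].astype(int); print(n,np.abs(a-b).mean().round(1),end=' ')
E
```

```text
t 59.95 tcp [496.53 127.61 205.82] q [-1.25  0.53  1.24  1.96 -0.58  1.07 -2.43] F [-1.4 -0.2  0. ] M [ 0.086  0.209 -0.005] w 59.6
yaw z -153.26 xaxis [ 0.0022  0.0019 -1.    ]
1889 dz med -2.9 tilt change [ 4.0000e-04  7.0000e-04 -2.8771e+00] lid top now 101.38
enamel 61.2 sift 3.5 key 3.7 tub 14.9 marker 16.7 brush 3.4
```

View pics/t2.png

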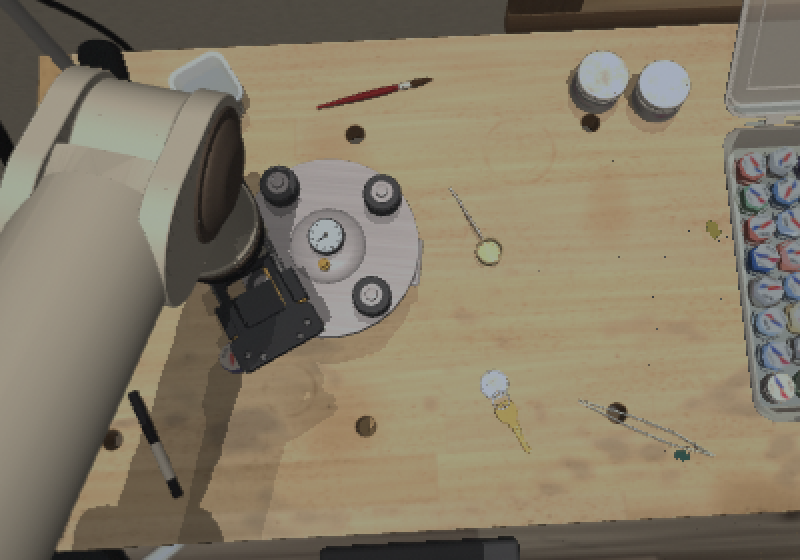

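The top view shows the arm clear of the pot, the gripper near (270,320) above nut C, and the other three nuts, the gauge and the visible bystanders in place. The enamel jar's edge is at (230,360), mostly hidden by the gripper. The lid has come down 2.9 mm with a tilt change under 0.001 rad, so I'm handing in.

```bash
python3 -c "
from cell import close_job
print(close_job())"
```

```text
the job is handed in; nothing more can be done
None
```

I snugged all four nuts in star order, one nut and its opposite and then the other pair. It took six light rounds of 0.7, 0.45, 0.2, 0.15 and 0.25 rad, then a final round felt in 0.05 rad steps. I released, lifted clear and handed in at about 60 s.

**Nut torque:** The last at-rest readings, in the order tightened, were 0.17, 0.16, 0.12 and 0.17 N m. That is firm and below the 0.25 overtight mark. I did not re-feel the first three after the later ones were drawn down, so they may have eased slightly.

**Lid:** Depth shows it came down about 2.9 mm, with a tilt change under 0.001 rad, so it reads as home and level. That is slightly more than the 2.3 mm start height plus the 0.5 mm allowed under load, which is within camera accuracy.

**Bystanders:** The brush, sifter, key, marker, tweezers and both frit jars look unmoved in the final picture. The flux tub and enamel jar were partly hidden by the arm. I saw no contact near them, but I could not fully confirm their positions.

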